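# Clear the cooling stand and complete its row of graphite blocks

### The job

Get the cooling stand ready for the next hot tube: first use the scraper block to sweep all the plaster chips along the lane and off its end into the steel tray (they are sharp, so never touch them with the fingers), and put the scraper down on the bare bench, clear of the stand and the tray. Then set every spare graphite block that lies on the bench into a gap of its own in the row on the stand, standing upright, fully down on the bed and in line with its neighbours, without shifting the blocks that are already there. Leave the other things on the bench alone.

Things in the scene. Friction and masses are not known exactly. Their poses are not given: they have to be found in the camera images.
- stand: fixed cooling stand: steel plate 200 (x) by 316 (y) mm on feet, top 22 mm over the bench, perhaps at a slight angle. Origin on the bench under its centre; x from the front lip (8 mm high and wide) to the rear, y along the row, z up. Rear part: raised bed 66 mm wide, 8 mm high (point bed) with an end stop 28 mm high at each end. Between lip and bed: the lane (point lane)
- bed (a point): the centre of the bed's upper face (30 mm above the bench, 55 mm behind the stand's origin); x across the bed, y along the row, z up. The blocks of the row stand here with their y along the bed's y; the end stops face each other at y = -146.5 and +146.5 mm
- lane (a point): the centre of the lane's floor, 22 mm above the bench: a flat lane running along y, 114 mm wide in x (from x = -57, the lip, to +57, the bed, each 8 mm high) and open at both ends, y = -158 and +158 mm. The chips lie in it; its -y end overhangs the tray
- tray: shallow steel tray, fixed, 216 (x) by 314 (y) mm, rim 12 mm high, floor 2 mm thick; origin at the centre of its underside. One long rim is tucked 12 mm under the -y end of the stand, so that whatever is pushed off that end of the lane falls into it
- scraper: hand scraper block, 0.3 kg, standing upright on the bench behind the row (the bench round there, 80 to 160 mm behind the row, is bare): foot 100 mm long (its x), 36 mm thick (its y), 18 mm high; on it a wooden grip 64 mm long, 22 mm thick (its y), reaching up to 72 mm. Origin at the centre of its underside, z up
- cork: cork block 64x73x24 mm, a bystander to leave alone; origin at the centre of its underside
- tape_roll: roll of masking tape lying flat, 88 mm across, 25 mm high, a bystander to leave alone; origin at the centre of its underside
- block_a: graphite block, 60 (x) by 30 (y) by 50 mm high, 0.22 kg, channel along y in its top (30 mm wide, 14 deep), foot slightly narrower (56 x 24 mm, lowest 6 mm); origin at the centre of its underside, z up, a half turn makes no difference; one of the five already in the row, number 1 counted from the +y end of the bed. The gap to the next is about 33.5 to 36.5 mm; none past the end blocks
- block_b: graphite block, 60 (x) by 30 (y) by 50 mm high, 0.22 kg, channel along y in its top (30 mm wide, 14 deep), foot slightly narrower (56 x 24 mm, lowest 6 mm); origin at the centre of its underside, z up, a half turn makes no difference; one of the five already in the row, number 2 counted from the +y end of the bed. The gap to the next is about 33.5 to 36.5 mm; none past the end blocks
- block_c: graphite block, 60 (x) by 30 (y) by 50 mm high, 0.22 kg, channel along y in its top (30 mm wide, 14 deep), foot slightly narrower (56 x 24 mm, lowest 6 mm); origin at the centre of its underside, z up, a half turn makes no difference; one of the five already in the row, number 3 counted from the +y end of the bed. The gap to the next is about 33.5 to 36.5 mm; none past the end blocks
- block_d: graphite block, 60 (x) by 30 (y) by 50 mm high, 0.22 kg, channel along y in its top (30 mm wide, 14 deep), foot slightly narrower (56 x 24 mm, lowest 6 mm); origin at the centre of its underside, z up, a half turn makes no difference; one of the five already in the row, number 4 counted from the +y end of the bed. The gap to the next is about 33.5 to 36.5 mm; none past the end blocks
- block_e: graphite block, 60 (x) by 30 (y) by 50 mm high, 0.22 kg, channel along y in its top (30 mm wide, 14 deep), foot slightly narrower (56 x 24 mm, lowest 6 mm); origin at the centre of its underside, z up, a half turn makes no difference; one of the five already in the row, number 5 counted from the +y end of the bed. The gap to the next is about 33.5 to 36.5 mm; none past the end blocks
- spare_1: graphite block, 60 (x) by 30 (y) by 50 mm high, 0.22 kg, channel along y in its top (30 mm wide, 14 deep), foot slightly narrower (56 x 24 mm, lowest 6 mm); origin at the centre of its underside, z up, a half turn makes no difference; a spare one, standing on the bench to the left of the stand; three or four spares are there, absent ones read None
- spare_2: graphite block, 60 (x) by 30 (y) by 50 mm high, 0.22 kg, channel along y in its top (30 mm wide, 14 deep), foot slightly narrower (56 x 24 mm, lowest 6 mm); origin at the centre of its underside, z up, a half turn makes no difference; a spare one, standing on the bench to the left of the stand; three or four spares are there, absent ones read None
- spare_3: graphite block, 60 (x) by 30 (y) by 50 mm high, 0.22 kg, channel along y in its top (30 mm wide, 14 deep), foot slightly narrower (56 x 24 mm, lowest 6 mm); origin at the centre of its underside, z up, a half turn makes no difference; a spare one, standing on the bench to the left of the stand; three or four spares are there, absent ones read None
- spare_4: graphite block, 60 (x) by 30 (y) by 50 mm high, 0.22 kg, channel along y in its top (30 mm wide, 14 deep), foot slightly narrower (56 x 24 mm, lowest 6 mm); origin at the centre of its underside, z up, a half turn makes no difference; a spare one, standing on the bench to the left of the stand; three or four spares are there, absent ones read None
- chip_1: a sharp plaster chip, about 20 to 30 mm long, 18 to 23 mm wide, 10 to 12 mm thick, 12 g; origin at the centre of its underside as it first lies; three to five chips are there, absent ones read None
- chip_2: a sharp plaster chip, about 20 to 30 mm long, 18 to 23 mm wide, 10 to 12 mm thick, 12 g; origin at the centre of its underside as it first lies; three to five chips are there, absent ones read None
- chip_3: a sharp plaster chip, about 20 to 30 mm long, 18 to 23 mm wide, 10 to 12 mm thick, 12 g; origin at the centre of its underside as it first lies; three to five chips are there, absent ones read None
- chip_4: a sharp plaster chip, about 20 to 30 mm long, 18 to 23 mm wide, 10 to 12 mm thick, 12 g; origin at the centre of its underside as it first lies; three to five chips are there, absent ones read None
- chip_5: a sharp plaster chip, about 20 to 30 mm long, 18 to 23 mm wide, 10 to 12 mm thick, 12 g; origin at the centre of its underside as it first lies; three to five chips are there, absent ones read None

How it is judged:
On the way, in this order (a step that is already met when the one before it is completed fails the run):
1. all chips are in the tray (x of chip_1 in the frame of tray between -0.107 and 0.107 m and y of chip_1 in the frame of tray between -0.157 and 0.157 m and height (world z) of each of chip_1, chip_2, chip_3, chip_4, chip_5 below 0.04 m and x of chip_2 in the frame of tray between -0.107 and 0.107 m and y of chip_2 in the frame of tray between -0.157 and 0.157 m and x of chip_3 in the frame of tray between -0.107 and 0.107 m and y of chip_3 in the frame of tray between -0.157 and 0.157 m and x of chip_4 in the frame of tray between -0.107 and 0.107 m and y of chip_4 in the frame of tray between -0.157 and 0.157 m and x of chip_5 in the frame of tray between -0.107 and 0.107 m and y of chip_5 in the frame of tray between -0.157 and 0.157 m), for 0.2 s.
2. all spare blocks stand in the row (x of spare_1 in the frame of bed between -0.006 and 0.006 m and y of spare_1 in the frame of bed between -0.13 and 0.13 m and z of spare_1 in the frame of bed between -0.003 and 0.003 m and angle between each of spare_1, spare_2, spare_3, spare_4's own z axis and vertical below 0.06 rad and angle between the x axis of each of spare_1, spare_2, spare_3, spare_4 and the x axis of bed, either way round below 0.12 rad and x of spare_2 in the frame of bed between -0.006 and 0.006 m and y of spare_2 in the frame of bed between -0.13 and 0.13 m and z of spare_2 in the frame of bed between -0.003 and 0.003 m and x of spare_3 in the frame of bed between -0.006 and 0.006 m and y of spare_3 in the frame of bed between -0.13 and 0.13 m and z of spare_3 in the frame of bed between -0.003 and 0.003 m and x of spare_4 in the frame of bed between -0.006 and 0.006 m and y of spare_4 in the frame of bed between -0.13 and 0.13 m and z of spare_4 in the frame of bed between -0.003 and 0.003 m), for 0.2 s.
At the end, for the whole second after the job is handed in: Chips in the tray; spares on the bed: within 6 mm of its centre line and 3 mm of its top, upright to 0.06 rad, square to 0.12 rad; the five row blocks within 6 mm of where they stood and upright; scraper on the bench, centre 15 mm or more outside stand and tray; all at rest (all of step 1 and all of step 2 and distance of each of block_a, block_b, block_c, block_d, block_e from where it was at the start of the episode below 0.006 m and angle between each of block_a, block_b, block_c, block_d, block_e's own z axis and vertical below 0.06 rad and height (world z) of scraper below 0.03 m and (x of scraper in the frame of stand above 0.115 m or x of scraper in the frame of stand below -0.115 m or y of scraper in the frame of stand above 0.173 m or y of scraper in the frame of stand below -0.173 m) and (x of scraper in the frame of tray above 0.122 m or x of scraper in the frame of tray below -0.122 m or y of scraper in the frame of tray above 0.173 m or y of scraper in the frame of tray below -0.173 m) and linear speed of each of spare_1, spare_2, spare_3, spare_4, chip_1, chip_2, chip_3, chip_4, chip_5, scraper below 0.02 m/s); the robot touches nothing.
It fails at once if the fingers touch a chip (contact force between the fingers and chip_1 above 0.5 N or contact force between the fingers and chip_2 above 0.5 N or contact force between the fingers and chip_3 above 0.5 N or contact force between the fingers and chip_4 above 0.5 N or contact force between the fingers and chip_5 above 0.5 N).
It fails at once if a block of the row is knocked over or far out of place (angle between any of block_a, block_b, block_c, block_d, block_e's own z axis and vertical above 0.6 rad or distance of any of block_a, block_b, block_c, block_d, block_e from where it was at the start of the episode above 0.025 m).
It fails at once if the cork block or the tape roll is knocked aside (distance of any of cork, tape_roll from where it was at the start of the episode above 0.03 m).
Of spare_1, spare_2, spare_3, spare_4 only 3 to 4 are there at a start; the rules pass over those that are not, and their reading is None.
Of chip_1, chip_2, chip_3, chip_4, chip_5 only 3 to 5 are there at a start; the rules pass over those that are not, and their reading is None.
At some moment in a run one of scraper may be knocked a few centimetres aside while the robot is not near it.
Once in a run the grip may slacken for a moment while it holds something.
It also fails if it takes over 208 s, if anything falls off the work surface, if the arm or the gripper's body presses on something with over 40 N, if the wrist force passes 120 N, or if a joint passes its speed limit or range.

### The arm

A 6-joint arm with a two-finger parallel gripper is mounted at the origin on a cart in front of the work surface, level with it; the furniture and walls round the work are solid. World frame = base frame: x ahead of the robot, y to its left, z up, the work surface at z = 0. Lengths are in m, angles in rad, forces in N, time in s.
With the tool pointing down it reaches from about 0.35 to 0.85 m from the base axis. Payload 8.1 kg.
Tool frame: the origin (TCP) lies between the finger pads; the fingertips stand 11 mm ahead of it and the grasp point (between the pads) lies 8 mm behind it; y points along the fingers, x is the direction in which the jaws open and shut, and the axes are right-handed (so a half turn about y gives the same grasp; the last joint's range is limited). The gripper opens to 93 mm and grips with 3 to 60 N. Pads are 15 mm wide; open, the fingers measure 128 mm over their backs; the gripper's body (75 mm by 188 mm) begins 65 mm behind the grasp point.
Start: joints at [-1.415, 0.13, 1.488, -0, 1.523, -0.085], TCP at [0.143, -0.583, 0.23] pointing down, gripper open.
Joint ranges: [-2.96, 2.96], [-0.89, 2.26], [0.02, 2.5], [-1.34, 4.48], [0, 2.73], [-2.66, 2.66]. Speed limits (rad/s): [2.39, 2.39, 2.79, 3.14, 3.14, 3.14].

### API

Orientations are given as a rotation vector (axis times angle).
In Python, from plant import readout, optics, robot gives the robot as it stands.
- The arm moves only by the shell command python3 -m creep 'ROWS' [FORCE]. ROWS is JSON, a list that holds one entry, the list of rows, each a list of 7 numbers: the closure, from 0 (fully open) to 1 (shut), then the shift along the tool's x, y, z in cm, then the turn, a rotation vector about the tool's x, y, z in degrees. In form: [[[grip, x, y, z, wx, wy, wz], ...]]. A call has exactly 8 rows; each row shifts and turns the pose as measured when the row begins, along the tool's axes as they then stand; what a row does not reach is not made up. A row lasts 1/10 s, in which the tool goes at most 50 mm and 8.59 degrees, less where a joint would pass 70% of its speed; a pose out of reach is approached as far as the arm can. A call is refused whole if a number of a shift passes 5 or a number of a turn 8.59, either way. A call with a gripper value outside its range is refused whole. The fingers move at their own pace and stop on an object; FORCE is the grip in N (left out, the last holds). Time passes only in rows, so rows that do not move let the fingers close, or fill a call up. It gives the time, the measured TCP pose, the force and the opening at its end, in the units of the state.
- readout.read_state(): the state, without advancing time (a new reading comes with each control period).
- optics.read_camera(name): name is "scene" or "side" or "wrist"; returns a dict with "frame" (420x560x3 uint8, red, green, blue), "depth" (420x560 float32, m along the optical axis (not along the pixel's ray), 0 where there is no reading), "intrinsics" (3x3 intrinsics, pixels), "dist_coeffs" ([k1, k2, p1, p2, k3] as OpenCV has them; the pictures are not rectified), "R" (3x3) and "t" (3): a world point X has camera coordinates R X + t. Camera axes: x right, y down, z forward; pixel columns grow to the right and rows downward; lengths in m; the calibration is good to about 2 mm. A picture is of the moment at which its call begins.
- robot.close_job(): hands the job in, once; it reports no verdict.
The state is a dict: "t": time; "q": joint angles; "dq": joint speeds; "joint_torque": joint torques, N m; "tool_pos": TCP position; "orientation": TCP orientation; "force": force on the tool from outside, world axes, zero at the start; "wrist_torque": the same for the moment, N m; "opening": finger opening in m.
Only numpy, scipy, OpenCV 4.12 (cv2) and the standard library are available. Lean on these libraries where they do the work, as an engineer would, in place of code of your own. Each camera call takes 0.05 s, during which the arm holds its last target. There are 200 camera calls.

## Working session

There is one attempt and no reset: what is moved stays moved. The work goes in short steps, Python scripts to look and compute and a shell command to move; the robot and the scene stay as the last step left them, time stands still between calls to the robot, and variables do not carry over. Pictures are saved under pics/ and viewed, about 12 in all and at most 16, crops included, and the job is handed in when it is done.

```bash
ls; mkdir -p pics; python3 - <<'E'
from plant import readout, optics, robot
import cv2,numpy as np
print(readout.read_state())
ims=[]
for n in ["scene","side"]:
    c=optics.read_camera(n); np.savez(n+'0.npz',**c)
    print(n,c["intrinsics"],c["dist_coeffs"],c["R"],c["t"])
    cv2.imwrite(f'pics/{n}0.png',cv2.resize(c["frame"][:,:,::-1],(800,600)))
E
```

```text
pics
{'t': 0.0, 'q': array([-1.41539786e+00,  1.31132589e-01,  1.48927333e+00, -1.95623287e-05,
        1.52300316e+00, -8.54141804e-02]), 'dq': array([ 0.00079773,  0.00033128,  0.00048618, -0.00032722, -0.0011984 ,
       -0.00090004]), 'joint_torque': array([ 2.81374247e-03, -5.59843397e+01, -4.91753626e+01,  7.69809284e-02,
        3.53053550e-02, -1.95065086e-04]), 'tool_pos': array([ 0.14301634, -0.58214091,  0.22860777]), 'orientation': array([-1.31227292,  1.03091862, -1.02867915]), 'force': array([-0.31874812,  0.5235298 ,  0.18036409]), 'wrist_torque': array([-0.05893061,  0.02654212,  0.04276324]), 'opening': 0.09320774401149659}
scene [[420.66916067   0.         281.46771652]
 [  0.         420.66916067 202.68529132]
 [  0.           0.           1.        ]] [-0.07900427  0.          0.          0.          0.        ] [[ 0.76611352  0.64255119 -0.01407291]
 [ 0.40294112 -0.49725484 -0.76835934]
 [-0.50070803  0.58297992 -0.63986395]] [-0.47902663 -0.1619823   1.46319366]
side [[410.388702     0.         276.58857296]
 [  0.         410.388702   209.89648521]
 [  0.           0.           1.        ]] [-0.03501645  0.          0.          0.          0.        ] [[ 0.91616934 -0.40047428  0.0159402 ]
 [-0.26963339 -0.64529339 -0.71476868]
 [ 0.29653258  0.65055114 -0.69917926]] [-0.51578609  0.21089156  0.77986883]
```

View pics/scene0.png

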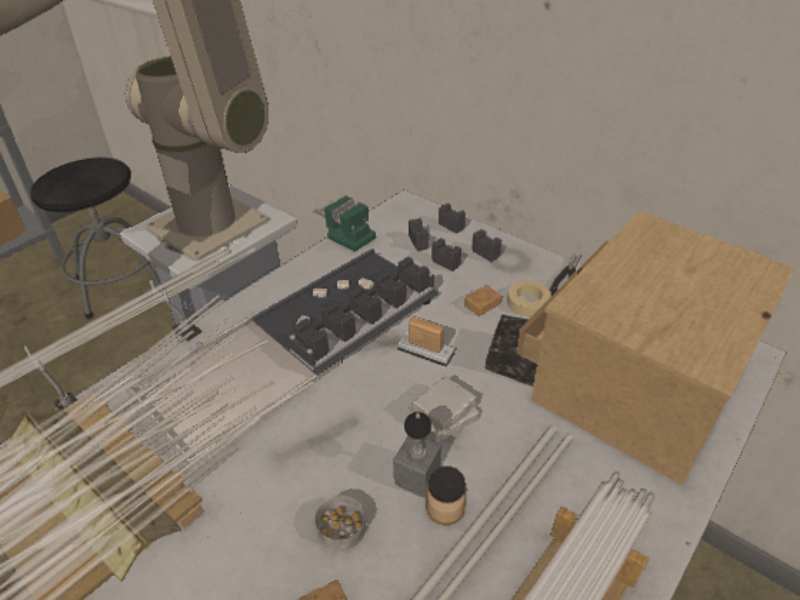

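View pics/side0.png

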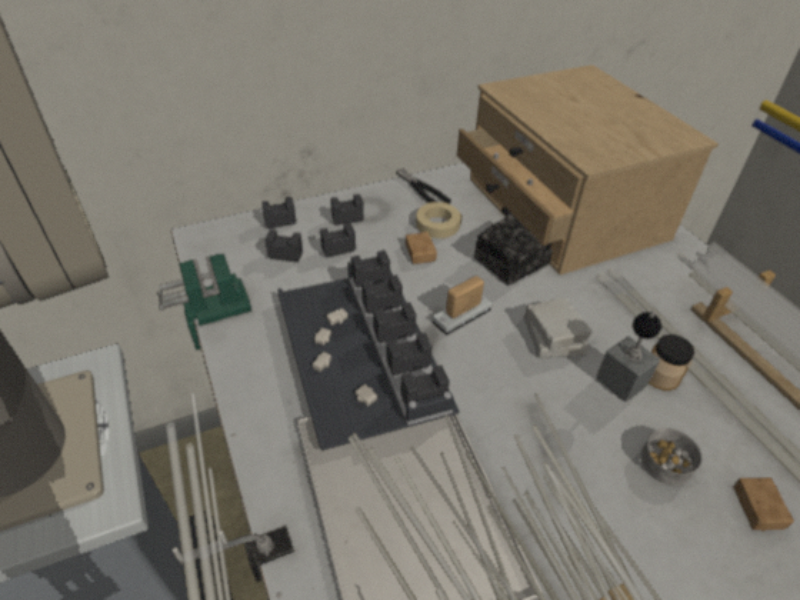

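```bash
cat > h.py <<'E'
import numpy as np,cv2
from scipy.spatial.transform import Rotation as Ro
def rays(c,uv):
    p=cv2.undistortPoints(np.array(uv,float).reshape(-1,1,2),c["intrinsics"],c["dist_coeffs"]).reshape(-1,2)
    return np.c_[p,np.ones(len(p))]
def cloud(c):
    h,w=c["depth"].shape
    v,u=np.mgrid[:h,:w]
    d=rays(c,np.c_[u.ravel(),v.ravel()])*c["depth"].reshape(-1,1)
    X=(d-c["t"])@c["R"]
    X[c["depth"].ravel()<=0]=np.nan
    return X.reshape(h,w,3)
def plane(c,uv,z):
    d=rays(c,uv)@c["R"]; o=-c["R"].T@c["t"]
    return o+d*((z-o[2])/d[:,2])[:,None]
def pose(s):
    return s["tool_pos"],Ro.from_rotvec(s["orientation"]).as_matrix()
def proj(c,X):
    return cv2.projectPoints(np.array(X,float).reshape(-1,3),cv2.Rodrigues(c["R"])[0],c["t"],c["intrinsics"],c["dist_coeffs"])[0].reshape(-1,2)
E
python3 - <<'E'
from h import *
np.set_printoptions(precision=3,suppress=True)
from plant import readout
p,R=pose(readout.read_state()); print(p,R)
res=500 # 2mm px ; x 0.1..1.1 up, y -0.9..0.7 
H,W=560,800
top=np.full((H,W),-1.0); col=np.zeros((H,W,3),np.uint8)
for n in ["scene","side"]:
    c=dict(np.load(n+'0.npz')); print(n,'cam',-c["R"].T@c["t"])
    X=cloud(c).reshape(-1,3); F=c["frame"].reshape(-1,3)
    ok=np.isfinite(X[:,0])&(X[:,2]>-.05)&(X[:,2]<.5); X=X[ok];F=F[ok]
    r=((1.0-X[:,0])*res+0).astype(int); q=((0.6-X[:,1])*res).astype(int)
    m=(r>=0)&(r<H)&(q>=0)&(q<W)
    for i in np.where(m)[0]:
        if X[i,2]>top[r[i],q[i]]: top[r[i],q[i]]=X[i,2]; col[r[i],q[i]]=F[i]
hm=cv2.applyColorMap(np.clip((top+.02)/.22*255,0,255).astype(np.uint8),cv2.COLORMAP_JET); hm[top<-.5]=0
for im,nm in((hm,'hm'),):
    for k in range(-10,7): 
        x=int((.6-k*.1)*res); 
        if 0<=x<W: cv2.line(im,(x,0),(x,8),(255,255,255),1); cv2.putText(im,f'{k/10}',(x-10,20),0,.35,(255,255,255),1)
    for k in range(0,10): cv2.putText(im,f'{k/10}-',(0,int((1-k*.1)*res)),0,.35,(255,255,255),1)
    cv2.imwrite(f'pics/{nm}.png',im)
E
```

```text
[ 0.143 -0.582  0.229] [[ 0.238 -0.     0.971]
 [-0.971  0.002  0.238]
 [-0.002 -1.     0.   ]]
scene cam [ 1.165 -0.626  0.805]
side cam [ 0.298 -0.578  0.704]
```

View pics/hm.png

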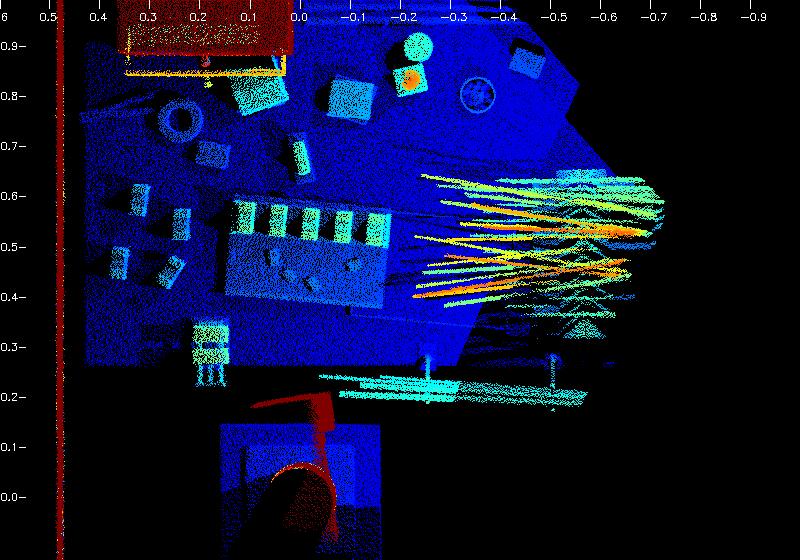

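```bash
cat > seg.py <<'E'
from h import *
def clusters(c,z0,z1,box,minpx=12,X=None):
    X=cloud(c) if X is None else X
    x0,x1,y0,y1=box
    m=(X[...,2]>z0)&(X[...,2]<z1)&(X[...,0]>x0)&(X[...,0]<x1)&(X[...,1]>y0)&(X[...,1]<y1)
    P=X[m]
    # link points closer than ~8mm*: rasterise and dilate
    g=np.zeros((int((x1-x0)*1000)+1,int((y1-y0)*1000)+1),np.uint8)
    g[((P[:,0]-x0)*1000).astype(int),((P[:,1]-y0)*1000).astype(int)]=1
    return P,g
def rects(c,z0,z1,box,link=7,minn=12,X=None):
    P,g=clusters(c,z0,z1,box,X=X)
    n,l=cv2.connectedComponents(cv2.dilate(g,np.ones((link,link))))
    id=l[((P[:,0]-box[0])*1000).astype(int),((P[:,1]-box[2])*1000).astype(int)]
    out=[]
    for k in range(1,n):
        q=P[id==k]
        if len(q)<minn: continue
        (cx,cy),(w,h),a=cv2.minAreaRect((q[:,:2]*1000).astype(np.float32))
        if w<h: w,h,a=h,w,a+90
        a=(a+90)%180-90
        out.append((cx,cy,w,h,a,np.median(q[:,2])*1000,len(q)))
    return out
E
python3 - <<'E'
from seg import *
def show(t,r):
    print(t)
    for o in sorted(r,key=lambda o:-o[1]): print('  ',' '.join(f'{v:7.1f}' for v in o))
for n in ["scene","side"]:
    c=dict(np.load(n+'0.npz')); X=cloud(c); print(n)
    show('row tops',rects(c,.076,.085,(.48,.62,-.2,.16),13,X=X))
    show('spares',rects(c,.046,.055,(.42,.65,.18,.42),21,X=X))
    show('scraper grip',rects(c,.067,.078,(.6,.76,-.06,.05),9,X=X))
    show('foot',rects(c,.014,.022,(.6,.76,-.06,.05),13,X=X))
    show('lanefloor',rects(c,.019,.0245,(.36,.62,-.2,.17),25,X=X,minn=100))
    show('bedtop',rects(c,.0275,.0325,(.36,.62,-.2,.17),25,X=X,minn=50))
    show('endstops',rects(c,.053,.062,(.48,.62,-.2,.16),5,X=X,minn=8))
    show('chips',rects(c,.029,.040,(.36,.50,-.2,.17),5,X=X,minn=5))
E
```

```text
scene
row tops
     544.2   108.2    31.9    13.9    80.9    79.4    39.0
     587.3   103.6    31.0    17.4    85.8    79.4    46.0
     536.9    45.0    30.2    15.4    78.8    79.9    41.0
     581.2    40.8    29.4    16.4    82.7    79.5    49.0
     529.8   -19.0    30.9    14.9    86.6    79.3    47.0
     574.3   -23.2    31.2    16.7    85.5    79.2    53.0
     523.6   -85.0    30.0    15.8    85.5    79.8    54.0
     568.5   -89.7    29.3    16.2    82.2    79.4    54.0
     519.2  -149.1    28.9    15.6    83.2    79.6    55.0
     563.2  -153.9    30.2    16.0    89.2    79.3    63.0
spares
     453.1   363.6    33.9    14.9    83.3    50.0    27.0
     497.6   359.3    30.5    15.1    84.3    49.3    27.0
     577.7   323.3    29.8    17.6    84.5    50.0    31.0
     624.6   316.5    29.2    16.8    77.6    49.6    33.0
     436.5   268.9    29.4    19.0    64.3    49.0    33.0
     475.0   245.2    27.4    19.4    59.6    49.7    32.0
     528.4   237.0    35.0    16.3    89.7    49.1    32.0
     574.8   235.0    31.1    16.4   -86.6    49.1    34.0
scraper grip
   
[... 2531 characters left out ...]
16.8   187.7    84.7    30.9   978.0
endstops
     535.1   132.7     7.9     3.9   -86.4    58.5    12.0
     561.6    95.3    58.4     7.4    -9.9    57.6    70.0
     553.8    32.0    61.5    19.6   -21.8    57.5    80.0
     549.3   -33.5    58.8     5.1    -6.4    57.5    78.0
     538.2   -96.0    64.8    26.2   -31.4    57.6    87.0
     539.4  -159.2    65.6    41.3   -10.9    58.6   271.0
chips
     483.2    51.7    29.0    20.9     7.7    34.0    87.0
     447.7    21.8    24.0    20.0    43.7    33.0    77.0
     400.8    -7.0   315.3     8.1    84.7    31.2   412.0
     432.0   -27.3    28.6    19.9    48.3    34.7    94.0
     469.6  -108.3    27.7    24.4   -62.9    33.8   124.0
```

```bash
python3 -m creep '[[[0,0,-2,0,0,-8.5,0],[0,0,-2,0,0,-8.5,0],[0,0,-2,0,0,-8.5,0],[0,0,-2,0,0,-8.5,0],[0,0,-2,0,0,-8.5,0],[0,0,-2,0,0,-8.5,0],[0,0,-2,0,0,-8.5,0],[0,0,0,0,0,-8.5,0]]]' 30
python3 -m creep '[[[0,0,0,0,0,-7,0],[0,0,0,0,0,-7,0],[0,0,0,0,0,-7,0],[0,0,0,0,0,0,0],[0,0,0,0,0,0,0],[0,3,0,2,0,0,0],[0,3,0,2,0,0,0],[0,3,0,2,0,0,0]]]'
cat >> h.py <<'E'
def st():
    from plant import readout
    s=readout.read_state(); p,R=pose(s)
    print('t %.1f'%s['t'],'p',np.round(p*1000,1),'yaw %.1f'%np.degrees(np.arctan2(R[1,0],R[0,0])),'tilt',np.round(np.degrees(R[:2,1]),1),'F',np.round(s['force'],1),'open %.1f'%(s['opening']*1000))
    return s,p,R
def go(x,y,z=None,yaw=None):
    "remaining shift in tool axes (cm) for TCP target mm, and turn about tool y (deg)"
    s,p,R=st(); d=np.array([x,y,p[2]*1000 if z is None else z])-p*1000
    print(' shift cm',np.round(R.T@d/10,2), '' if yaw is None else 'wy %.1f'%(np.degrees(np.arctan2(R[1,0],R[0,0]))-yaw))
E
python3 -c "
from h import *
go(684,-2,200,13.5)"
```

```text
t: 0.9
tool_pos: [0.1427, -0.58, 0.3674]
orientation: [-1.555, 0.102, -0.097]
force: [0.2, -0.2, 0.4]
opening: 0.0928
t: 1.7
tool_pos: [0.2134, -0.4993, 0.3645]
orientation: [-1.543, -0.185, 0.188]
force: [0.6, -0.4, 0.1]
opening: 0.0932
t 1.7 p [ 213.4 -499.3  364.5] yaw 13.6 tilt [-0.2  1.1] F [ 0.6 -0.4  0.1] open 93.2
 shift cm [57.45 17.21 36.9 ] wy 0.1
```

```bash
python3 -m creep '[[[0,4,0,2.6,0,0,0],[0,4,0,2.6,0,0,0],[0,4,0,2.6,0,0,0],[0,4,0,2.6,0,0,0],[0,4,0,2.6,0,0,0],[0,4,0,2.6,0,0,0],[0,4,0,2.6,0,0,0],[0,4,0,2.6,0,0,0]]]' >/dev/null
python3 -m creep '[[[0,4,0,2.6,0,0,0],[0,4,0,2.6,0,0,0],[0,4,0,2.6,0,0,0],[0,4,1,2.6,0,0,0],[0,3.5,2,2.4,0,0,0],[0,2.5,2,2,0,0,0],[0,2,2,1,0,0,0],[0,0,2,0,0,0,0]]]' >/dev/null
python3 - <<'E'
from h import *
from plant import optics
go(684,-2,200,13.5)
c=optics.read_camera("wrist"); np.savez('wrist0.npz',**c)
print(c["R"],c["t"],-c["R"].T@c["t"])
cv2.imwrite('pics/wrist0.png',c["frame"][:,:,::-1])
from seg import *
X=cloud(c)
print(np.nanmin(X.reshape(-1,3),0),np.nanmax(X.reshape(-1,3),0))
for a in (.067,.078),(.014,.021): print(np.round(rects(c,*a,(.6,.78,-.1,.09),9,X=X),1))
E
```

```text
t 3.3 p [701.2   5.7 279.4] yaw 10.4 tilt [0.1 1.1] F [ 1.4 -0.6 -0.5] open 93.0
 shift cm [-1.87  7.92 -0.61] wy -3.1
[[ 0.98377873  0.17932084  0.00484289]
 [ 0.17060837 -0.94364038  0.28361174]
 [ 0.05542745 -0.27818496 -0.95892697]] [-0.69127575 -0.16058934  0.40511818] [0.68500559 0.08511935 0.43737154]
[ 0.35618516 -0.41547236 -0.00290496] [1.12831616 0.23475966 0.38203211]
[[ 682.4   -2.7   63.8   22.3   12.9   72.8 1253. ]]
[[ 6.037e+02  6.190e+01  5.170e+01  1.100e+00  8.410e+01  2.020e+01
   1.600e+01]
 [ 6.821e+02 -2.200e+00  1.003e+02  3.550e+01  1.260e+01  1.920e+01
   1.147e+03]
 [ 7.671e+02 -7.280e+01  5.360e+01  5.600e+00  6.730e+01  1.720e+01
   7.700e+01]]
```

View pics/wrist0.png

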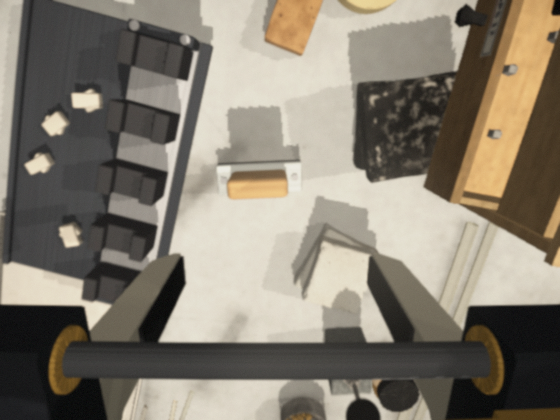

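```bash
python3 -m creep '[[[0,-0.7,1.5,-0.3,-1.1,-2.4,0],[0,-0.7,2.5,-0.3,0,0,0],[0,-0.5,2.5,-0.2,0,0,0],[0,0,2.5,0,0,0,0],[0,0,2.5,0,0,0,0],[0,0,2,0,0,0,0],[0,0,0,0,0,0,0],[0,0,0,0,0,0,0]]]' >/dev/null
python3 -c "
from h import *
go(682.5,-2.3,42,12.8)"
```

```text
t 4.2 p [679.3  -8.7 136.4] yaw 11.6 tilt [-0.3 -0. ] F [-0.3  0.6  0.5] open 93.0
 shift cm [0.48 9.44 0.55] wy -1.2
```

```bash
python3 -m creep '[[[0,0.2,0,0.3,0,-1.2,0],[0,0.2,1.5,0.2,0,0,0],[0,0.1,1.5,0.1,0,0,0],[0,0,2,0,0,0,0],[0,0,2,0,0,0,0],[0,0,1.5,0,0,0,0],[0,0,0,0,0,0,0],[0,0,0,0,0,0,0]]]' >/dev/null
python3 -c "
from h import *
go(682.5,-2.3,42,12.8)"
```

```text
t 5.0 p [686.3  -0.7  50.4] yaw 12.8 tilt [ 0.2 -0. ] F [ 0.4 -0.   0.4] open 92.9
 shift cm [-0.41  0.84 -0.07] wy -0.0
```

```bash
python3 -m creep '[[[0,-0.4,0.4,-0.1,0,0,0],[0,0,0.3,0,0,0,0],[0.5,0,0,0,0,0,0],[1,0,0,0,0,0,0],[1,0,0,0,0,0,0],[1,0,0,0,0,0,0],[1,0,0,0,0,0,0],[1,0,0,0,0,0,0]]]' 50
python3 -c "
from h import *
go(682.5,-2.3,42,12.8)"
```

```text
t: 5.75
tool_pos: [0.6848, -0.003, 0.0468]
orientation: [-1.566, -0.182, 0.168]
force: [0.5, -0.8, -0.9]
opening: 0.0641
t 5.8 p [684.8  -3.   46.8] yaw 12.8 tilt [ 0.5 -0.1] F [ 0.5 -0.8 -0.9] open 64.1
 shift cm [-0.21  0.48  0.12] wy -0.0
```

```bash
python3 -m creep '[[[1,0,-1,0,0,0,0],[1,0,-2,0,0,0,0],[1,0,-2.5,0,0,0,0],[1,0,-2.5,0,0,0,0],[1,0,-2.5,0,0,6,0],[1,0,-2,0,0,6,0],[1,0,-1,0,0,6,0],[1,0,0,0,0,0,0]]]' 50
python3 -c "
from h import *
go(474.5,111.7,170,-5.4)"
```

```text
t: 6.55
tool_pos: [0.681, -0.0025, 0.1874]
orientation: [-1.57, 0.078, -0.082]
force: [0.0, -0.3, -2.7]
opening: 0.0639
t 6.5 p [681.   -2.5 187.4] yaw -5.8 tilt [ 0.1 -0. ] F [ 0.  -0.3 -2.7] open 63.9
 shift cm [-21.71   1.68   9.26] wy -0.4
```

```bash
python3 -m creep '[[[1,-2,0,1,0,-0.4,0],[1,-3.5,0,1.4,0,0,0],[1,-3.5,0,1.5,0,0,0],[1,-3.5,0,1.5,0,0,0],[1,-3.5,0,1.5,0,0,0],[1,-3,0,1.4,0,0,0],[1,-2,0,1,0,0,0],[1,0,0,0,0,0,0]]]' 
python3 -c "
from h import *
go(474.5,111.7,80,-5.4)"
```

```text
t: 7.35
tool_pos: [0.4689, 0.1107, 0.1807]
orientation: [-1.571, 0.058, -0.05]
force: [1.0, -1.2, -2.8]
opening: 0.0635
t 7.3 p [468.9 110.7 180.7] yaw -3.9 tilt [-0.3 -0. ] F [ 1.  -1.2 -2.8] open 63.5
 shift cm [ 0.6  10.07  0.14] wy 1.5
```

```bash
python3 -m creep '[[[1,0.3,1.5,0.1,0,1.4,0],[1,0.2,2,0,0,0,0],[1,0,2,0,0,0,0],[1,0,2,0,0,0,0],[1,0,1.5,0,0,0,0],[1,0,0.5,0,0,0,0],[1,0,0,0,0,0,0],[1,0,0,0,0,0,0]]]' >/dev/null
python3 - <<'E'
from seg import *
from plant import optics
go(474.5,111.7,70,-5.4)
# check held scraper foot and lane walls in side camera
c=optics.read_camera("wrist"); np.savez('w1.npz',**c); X=cloud(c)
cv2.imwrite('pics/w1.png',c["frame"][:,:,::-1])
c2=optics.read_camera("side"); X2=cloud(c2)
for C,Y in ((c,X),(c2,X2)): print(np.round(rects(C,.04,.062,(.40,.55,.06,.15),9,X=Y),1))
E
```

```text
t 8.2 p [476.3 107.9  74.7] yaw -5.3 tilt [-0.4 -0.1] F [-0.3 -0.1 -2.8] open 64.0
 shift cm [-0.21  0.47  0.36] wy 0.1
[[ 4.879e+02  1.215e+02  1.230e+02  4.270e+01 -5.400e+00  4.760e+01
   7.356e+03]]
[[486.9 108.9 124.3  45.6   1.9  48.  494. ]]
```

View pics/w1.png

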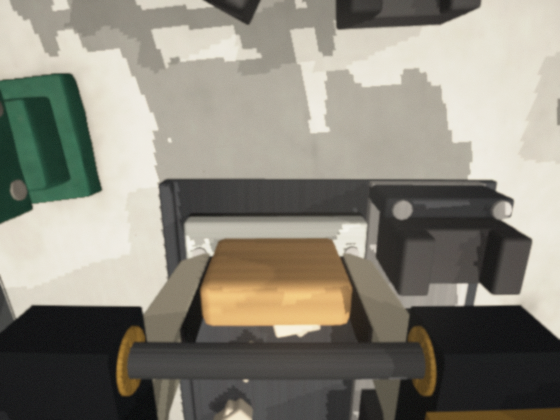

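```bash
python3 -m creep '[[[1,-0.2,0.2,0,0,0,0],[1,0,0.2,0,0,0,0],[1,0,0,0,0,0,0],[1,0,0,-1,0,0,0],[1,0,0,-1,0,0,0],[1,0,0,-1,0,0,0],[1,0,0,-1,0,0,0],[1,0,0,0,0,0,0]]]' 
python3 -c "
from h import *
go(448.6,-162,70,-5.4)"
```

```text
t: 9.05
tool_pos: [0.4726, 0.0648, 0.0742]
orientation: [-1.572, 0.073, -0.072]
force: [0.1, 0.5, -2.5]
opening: 0.0636
t 9.1 p [472.6  64.8  74.2] yaw -5.3 tilt [-0.  -0.1] F [ 0.1  0.5 -2.5] open 63.6
 shift cm [ -0.3    0.47 -22.8 ] wy 0.1
```

```bash
python3 -m creep '[[[1,-0.2,0.3,0,0,0,0],[1,0,0.1,0,0,0,0],[1,0,0,-1,0,0,0],[1,0,0,-1.5,0,0,0],[1,0,0,-1.5,0,0,0],[1,0,0,-1.5,0,0,0],[1,0,0,-1.5,0,0,0],[1,0,0,0,0,0,0]]]' 
python3 -c "
from h import *
go(448.6,-162,70,-5.4)"
```

```text
t: 9.85
tool_pos: [0.4632, -0.0083, 0.0696]
orientation: [-1.572, 0.071, -0.069]
force: [1.1, 0.9, -3.1]
opening: 0.0638
t 9.8 p [463.2  -8.3  69.6] yaw -5.1 tilt [-0.1 -0.1] F [ 1.1  0.9 -3.1] open 63.8
 shift cm [-8.000e-02 -1.000e-02 -1.544e+01] wy 0.3
```

```bash
python3 -m creep '[[[1,-0.1,0,-1,0,0.3,0],[1,0,0,-1.5,0,0,0],[1,0,0,-1.5,0,0,0],[1,0,0,-1.5,0,0,0],[1,0,0,-1.5,0,0,0],[1,0,0,-1.5,0,0,0],[1,0,0,-1,0,0,0],[1,0,0,0,0,0,0]]]' 
python3 -c "
from h import *
from plant import optics
go(448.6,-162,70,-5.4)
c=optics.read_camera('side')
cv2.imwrite('pics/s1.png',cv2.resize(c['frame'][150:420,150:420,::-1],None,fx=2,fy=2))"
```

```text
t: 10.65
tool_pos: [0.4523, -0.1063, 0.0696]
orientation: [-1.571, 0.073, -0.071]
force: [-0.9, -0.5, -3.1]
opening: 0.0641
t 10.7 p [ 452.3 -106.3   69.6] yaw -5.3 tilt [-0.1 -0.1] F [-0.9 -0.5 -3.1] open 64.1
 shift cm [ 0.14 -0.03 -5.58] wy 0.1
```

View pics/s1.png

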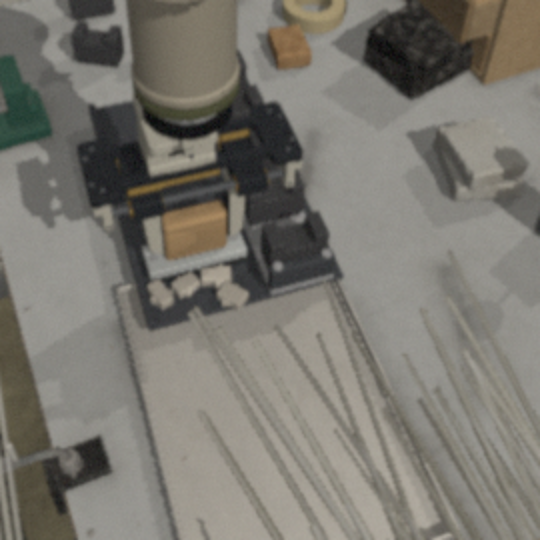

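```bash
python3 -m creep '[[[1,0.1,0,-0.8,0,0,0],[1,0,0,-1,0,0,0],[1,0,0,-1,0,0,0],[1,0,0,-1,0,0,0],[1,0,0,-1,0,0,0],[1,0,0,-0.6,0,0,0],[1,0,0,0,0,0,0],[1,0,0,0,0,0,0]]]' 
python3 -c "
from h import *
from plant import optics
go(448.6,-162,70,-5.4)
c=optics.read_camera('side')
cv2.imwrite('pics/s2.png',cv2.resize(c['frame'][200:420,170:390,::-1],None,fx=2,fy=2))"
```

```text
t: 11.5
tool_pos: [0.4493, -0.1634, 0.0708]
orientation: [-1.57, 0.071, -0.072]
force: [0.9, 1.2, 0.9]
opening: 0.0638
t 11.5 p [ 449.3 -163.4   70.8] yaw -5.2 tilt [ 0. -0.] F [0.9 1.2 0.9] open 63.8
 shift cm [-0.09  0.08  0.13] wy 0.2
```

View pics/s2.png

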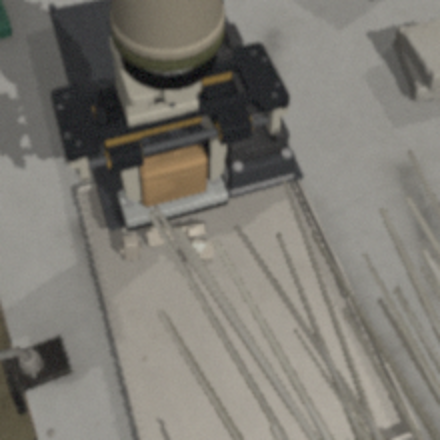

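```bash
python3 -m creep '[[[1,0,0,0.8,0,0,0],[1,0,0,1,0,0,0],[1,0,0,1,0,0,0],[1,0,-1.5,1,0,0,0],[1,0,-2.5,1.5,0,0,0],[1,0,-2.5,1.5,0,0,0],[1,0,-2,1,0,0,0],[1,0,0,0,0,0,0]]]' 
python3 - <<'E'
from seg import *
from plant import optics
st()
for n in ("side","scene"):
    c=optics.read_camera(n); X=cloud(c)
    np.savez(n+'2.npz',**c)
    if n=="side": cv2.imwrite('pics/s3.png',cv2.resize(c['frame'][200:360,170:370,::-1],None,fx=3,fy=3))
    print(np.round(rects(c,.006,.04,(.32,.54,-.27,-.178),5,X=X,minn=8),1))
    print('lane',np.round(rects(c,.027,.04,(.41,.49,-.17,.14),5,X=X,minn=8),1))
E
```

```text
t: 12.35
tool_pos: [0.4532, -0.0749, 0.1544]
orientation: [-1.567, 0.074, -0.062]
force: [0.4, -0.4, -1.9]
opening: 0.0638
t 12.3 p [453.2 -74.9 154.4] yaw -4.9 tilt [-0.4  0.2] F [ 0.4 -0.4 -1.9] open 63.8
[[ 358.5 -223.9   90.7    3.3   84.7   14.7   94. ]
 [ 395.6 -186.8   20.8   12.4  -11.7   22.4  118. ]
 [ 448.7 -191.8   64.5   34.2  -42.1   16.   229. ]]
lane [[410.9  92.7  54.6   5.7  84.7  30.9  31. ]]
[[ 363.  -206.    53.6    6.7   86.1   10.7   43. ]
 [ 400.4 -188.4   17.8   13.5   15.2   20.8   49. ]
 [ 427.1 -185.2   22.2   12.9    1.7   18.2   35. ]
 [ 459.  -203.1   40.2   27.2   82.8   12.9  105. ]
 [ 528.8 -179.    20.7    2.2   -2.4   30.4   21. ]]
lane [[414.2  96.4  81.7   8.7  86.6  29.9  44. ]]
```

View pics/s3.png

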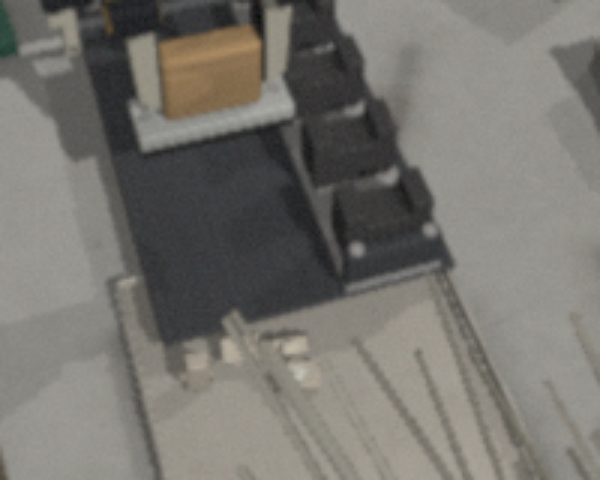

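```bash
python3 -m creep '[[[1,0,-2,1,0,0,0],[1,2,-1,1,0,0,0],[1,4,0,1.3,0,0,0],[1,4,0,1.3,0,0,0],[1,4,0,1.3,0,0,0],[1,4,0,1.3,0,0,0],[1,3,0,1.3,0,0,0],[1,1.5,0,0.5,0,0,0]]]' >/dev/null 
python3 -c "
from h import *
go(690,-2,60,-5)"
```

```text
t 13.2 p [682.8  -6.7 157.4] yaw -5.3 tilt [-1.9  0.2] F [-0.6 -0.4 -2.9] open 63.7
 shift cm [1.01 9.72 0.53] wy -0.3
```

```bash
python3 -m creep '[[[1,0.2,1.5,0.4,0,0,0],[1,0.3,2.5,0,0,0,0],[1,0.2,2,0,0,0,0],[1,0,1.5,0,0,0,0],[1,0,1,0,0,0,0],[1,0,0.5,0,0,0,0],[1,0,0,0,0,0,0],[1,0,0,0,0,0,0]]]' >/dev/null 
python3 -c "
from h import *
go(690,-2,48,-5)"
```

```text
t 14.1 p [679.7  -4.2  49.2] yaw -5.4 tilt [-2.8  0.2] F [ 0.3  0.3 -3.1] open 63.7
 shift cm [1.01 0.07 0.32] wy -0.4
```

```bash
python3 -m creep '[[[1,0.4,-0.2,0.2,0,0,-2],[1,0.4,0,0,0,0,-0.8],[1,0,0,0,0,0,0],[1,0,0.2,0,0,0,0],[1,0,0.1,0,0,0,0],[1,0,0,0,0,0,0],[1,0,0,0,0,0,0],[1,0,0,0,0,0,0]]]' >/dev/null 
python3 -c "
from h import *
go(690,-2,47,-5)"
```

```text
t 14.8 p [688.9  -3.9  49.5] yaw -5.4 tilt [ 0.1 -0.1] F [ 0.3  0.2 -3.4] open 63.7
 shift cm [0.09 0.25 0.2 ] wy -0.4
```

```bash
python3 -m creep '[[[1,0,0.2,0,0,0,0],[1,0,0.15,0,0,0,0],[1,0,0,0,0,0,0],[0.6,0,0,0,0,0,0],[0,0,0,0,0,0,0],[0,0,0,0,0,0,0],[0,0,0,0,0,0,0],[0,0,-0.5,0,0,0,0]]]' 
python3 -m creep '[[[0,0,-1,0,0,0,0],[0,0,-1.5,0,0,0,0],[0,0,-2.5,0,0,0,0],[0,0,-3,0,0,0,0],[0,0,-4,0,0,0,0],[0,0,-3,0,0,0,0],[0,0,-1,0,0,0,0],[0,0,0,0,0,0,0]]]' 
python3 -c "
from h import *
go(505,270,270,-5)"
```

```text
t: 15.65
tool_pos: [0.6896, -0.0039, 0.0519]
orientation: [-1.571, 0.072, -0.076]
force: [0.4, 0.6, -0.5]
opening: 0.0903
t: 16.45
tool_pos: [0.69, -0.0038, 0.228]
orientation: [-1.571, 0.066, -0.082]
force: [0.2, 0.0, -0.9]
opening: 0.0926
t 16.4 p [690.   -3.8 228. ] yaw -5.4 tilt [ 0.6 -0.1] F [ 0.2  0.  -0.9] open 92.6
 shift cm [-20.95  -4.43  25.51] wy -0.4
```

```bash
python3 -m creep '[[[0,-2,-1,-1.5,0,0,0.4],[0,-3,-1,-2,0,0,0],[0,-3,-1,-2,0,0,0],[0,-3,-1,-2,0,0,0],[0,-2,-1,-1.5,0,0,0],[0,-1,0,-1,0,0,0],[0,0,0,0,0,0,0],[0,0,0,0,0,0,0]]]' >/dev/null
cat > row.py <<'E'
from seg import *
def prongs(c,z0,z1,box,link=5,X=None):
    "pair prong tops ~45 mm apart -> block centre, yaw"
    r=[o for o in rects(c,z0,z1,box,link,X=X,minn=10) if 20<o[2]<40 and 8<o[3]<24]
    out=[]
    for i,a in enumerate(r):
        for b in r[i+1:]:
            d=np.array(b[:2])-a[:2]
            if 38<np.hypot(*d)<52:
                if d[0]<0: d=-d
                yaw=np.degrees(np.arctan2(d[1],d[0]))
                if abs(yaw)<50: out.append(((a[0]+b[0])/2,(a[1]+b[1])/2,yaw,np.hypot(*d),(a[5]+b[5])/2))
    return np.array(sorted(out,key=lambda o:-o[1]))
E
python3 - <<'E'
from row import *
from plant import optics
st()
c=optics.read_camera("wrist"); np.savez('w2.npz',**c); X=cloud(c)
P=prongs(c,.0765,.086,(.48,.62,-.2,.16),X=X); print(np.round(P,1))
print(np.round(rects(c,.067,.078,(.6,.78,-.1,.09),9,X=X),1))
print(np.round(rects(c,.0275,.0335,(.36,.62,-.2,.17),25,X=X,minn=50),1))
cv2.imwrite('pics/w2.png',c["frame"][:,:,::-1])
E
```

```text
t 17.2 p [531.6 -91.4 266.1] yaw -5.4 tilt [-0.7  0.1] F [-0.3  0.5 -0.3] open 92.9
[[ 557.2   43.6   -5.6   45.3   81.2]
 [ 550.2  -20.9   -5.3   45.3   81.1]
 [ 544.3  -86.5   -5.4   44.8   81.1]
 [ 538.7 -150.    -5.1   45.2   81.1]]
[[ 688.    -3.7   63.4   22.    -4.7   72.8 1691. ]]
[[ 3.981e+02 -3.410e+01  2.609e+02  9.700e+00  8.450e+01  3.100e+01
   1.947e+03]
 [ 5.399e+02 -1.308e+02  6.690e+01  3.960e+01 -1.900e+00  3.130e+01
   1.292e+03]
 [ 5.471e+02 -5.870e+01  6.620e+01  3.940e+01 -4.900e+00  3.130e+01
   1.959e+03]
 [ 5.561e+02  3.700e+01  8.640e+01  6.640e+01  8.460e+01  3.140e+01
   3.413e+03]]
```

View pics/w2.png

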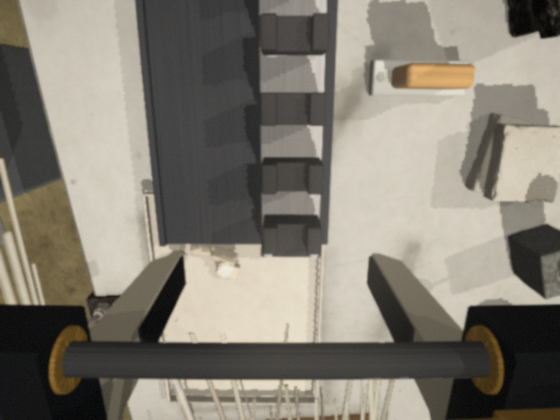

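```bash
python3 -m creep '[[[0,0,0,2,0,0,-0.7],[0,0,0,4.5,0,0,0],[0,0,0,4.5,0,0,0],[0,0,0,4.5,0,0,0],[0,0,0,4.5,0,0,0],[0,0,0,4.5,0,0,0],[0,0,-0.5,3,0,0,0],[0,0,0,0,0,0,0]]]' >/dev/null
python3 - <<'E'
from row import *
from plant import optics
st()
c=optics.read_camera("wrist"); np.savez('w3.npz',**c); X=cloud(c)
print(np.round(prongs(c,.0465,.056,(.38,.68,.17,.42),X=X),1))
print(np.round(prongs(c,.0765,.086,(.48,.62,-.2,.16),X=X),1))
print(np.round(rects(c,.067,.078,(.6,.78,-.1,.09),9,X=X),1))
E
```

```text
t 18.1 p [559.  198.4 262.2] yaw -5.2 tilt [-0.6  0.1] F [-0.  -0.7  0.2] open 93.2
[[473.3 361.3  -5.8  44.6  51.1]
 [598.8 320.9  -7.9  45.3  51.1]
 [454.6 258.8 -32.4  44.8  51.1]
 [549.6 237.4  -2.4  45.   51.1]]
[[562.9 108.6  -5.4  45.   81.2]
 [556.6  44.5  -5.8  45.1  80.9]
 [544.6 -81.1  -4.6  44.9  80.8]]
[[663.5   7.   16.1   8.6   9.3  71.2 102. ]]
```

```bash
python3 -m creep '[[[0.17,-0.5,1,1,0,-2.8,-0.6],[0.17,-0.6,2,1,0,0,0],[0.17,0,3,1,0,0,0],[0.17,0,3.5,0.8,0,0,0],[0.17,0,3,0,0,0,0],[0.17,0,1.5,0,0,0,0],[0.17,0,0,0,0,0,0],[0.17,0,0,0,0,0,0]]]' >/dev/null
python3 - <<'E'
from row import *
go(551,237.3,24,-2.4)
E
```

```text
t 18.9 p [546.1 232.6 108.8] yaw -1.7 tilt [-0.2 -0.2] F [0.4 0.2 1.6] open 77.6
 shift cm [0.5  8.48 0.51] wy 0.7
```

```bash
python3 -m creep '[[[0.17,0.5,0,0.5,0,0.7,0],[0.17,0,1.5,0,0,0,0],[0.17,0,2.5,0,0,0,0],[0.17,0,2,0,0,0,0],[0.17,0,1.2,0,0,0,0],[0.17,0,0.6,0,0,0,0],[0.17,0,0,0,0,0,0],[0.17,0,0,0,0,0,0]]]' >/dev/null
python3 - <<'E'
from row import *
go(551,237.3,24,-2.4)
E
```

```text
t 19.8 p [557.5 238.8  32.8] yaw -2.5 tilt [0.5 0.1] F [-0.5  0.1  1.1] open 77.6
 shift cm [-0.65  0.87 -0.18] wy -0.1
```

```bash
python3 -m creep '[[[0.17,-0.6,0.4,-0.2,0,0,0.5],[0.17,0,0.4,0,0,0,0],[0.17,0,0,0,0,0,0],[1,0,0,0,0,0,0],[1,0,0,0,0,0,0],[1,0,0,0,0,0,0],[1,0,0,0,0,0,0],[1,0,0,0,0,0,0]]]' 50
python3 - <<'E'
from row import *
go(551,237.3,24,-2.4)
E
```

```text
t: 20.55
tool_pos: [0.5528, 0.2376, 0.0271]
orientation: [-1.568, 0.032, -0.037]
force: [0.2, -0.7, -0.1]
opening: 0.0595
t 20.6 p [552.8 237.6  27.1] yaw -2.5 tilt [0.2 0.2] F [ 0.2 -0.7 -0.1] open 59.5
 shift cm [-0.18  0.31 -0.04] wy -0.1
```

```bash
python3 -m creep '[[[1,0,-1,0,0,0,0],[1,0,-2,0,0,0,0],[1,0,-3,0,0,0,0],[1,0,-4,0,0,0,0],[1,0,-2,-1,0,2.9,0],[1,0,-1,-2.5,0,0,0],[1,0,0,-4,0,0,0],[1,0,0,-4,0,0,0]]]' 
python3 -m creep '[[[1,0,0,-4,0,0,0],[1,0,0,-4,0,0,0],[1,0,0,-4,0,0,0],[1,0,0,-3,0,0,0],[1,0,0,-1.5,0,0,0],[1,0,0,0,0,0,0],[1,0,0,0,0,0,0],[1,0,0,0,0,0,0]]]' 
python3 - <<'E'
from row import *
go(548,-53.4,130,-5.4)
E
```

```text
t: 21.35
tool_pos: [0.5407, 0.1238, 0.1657]
orientation: [-1.566, 0.068, -0.072]
force: [1.3, -0.4, -1.7]
opening: 0.0598
t: 22.15
tool_pos: [0.5246, -0.0509, 0.1713]
orientation: [-1.568, 0.067, -0.081]
force: [0.0, -0.2, -2.4]
opening: 0.0596
t 22.1 p [524.6 -50.9 171.3] yaw -5.4 tilt [0.5 0.1] F [ 0.  -0.2 -2.4] open 59.6
 shift cm [ 2.32  4.15 -0.04] wy 0.0
```

```bash
python3 -m creep '[[[1,1,1,0,0,0,0.5],[1,1,1.5,0,0,0,0],[1,0.3,1.5,0,0,0,0],[1,0,1,0,0,0,0],[1,0,0.5,0,0,0,0],[1,0,0,0,0,0,0],[1,0,0,0,0,0,0],[1,0,0,0,0,0,0]]]' >/dev/null
cat > held.py <<'E'
from row import *
from plant import optics
import sys
tx,ty,tz=map(float,sys.argv[1:4])
go(tx,ty,tz,-5.4)
s,p,R=st()
c=optics.read_camera("wrist"); X=cloud(c)
b=(p[0]-.06,p[0]+.06,p[1]-.03,p[1]+.03)
zt=p[2]+.0235
print('held',np.round(prongs(c,zt-.005,zt+.006,b,X=X),1))
print('row',np.round(prongs(c,.0765,.086,(.48,.62,p[1]+.018,.16),X=X),1))
cv2.imwrite('pics/held.png',c["frame"][:,:,::-1])
E
python3 held.py 548 -53.4 116
```

```text
t 22.9 p [548.1 -47.3 115. ] yaw -5.0 tilt [0.  0.2] F [-0.3  0.5 -2.1] open 59.6
 shift cm [ 0.04 -0.11 -0.61] wy 0.4
t 22.9 p [548.1 -47.3 115. ] yaw -5.0 tilt [0.  0.2] F [-0.3  0.5 -2.1] open 59.6
held []
row [[557.3  43.9  -5.8  44.8  81.1]
 [550.6 -17.8  -2.8  44.9  81.1]]
```

View pics/held.png

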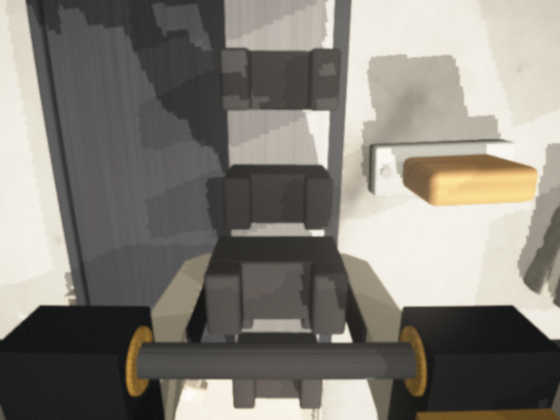

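```bash
cat > held.py <<'E'
from row import *
from plant import optics
import sys
tx,ty,tz=map(float,sys.argv[1:4])
s,p,R=st()
c=optics.read_camera("wrist"); X=cloud(c)
b=(p[0]-.04,p[0]+.04,p[1]-.035,p[1]+.035)
Q=X[250:325,215:235].reshape(-1,3); print('held z',np.nanpercentile(Q[:,2]*1000,[5,50,95]).round(1))
zt=np.nanpercentile(Q[:,2],60)
r=[o for o in rects(c,zt-.003,zt+.004,b,5,X=X,minn=10)]
print('held',np.round(r,1))
if len(r)>1:
    h=np.mean([o[:2] for o in sorted(r,key=lambda o:-o[6])[:2]],0); print('held c',h.round(1),'minus tcp along tool z', (R.T@(np.r_[h-p[:2]*1000,0])).round(1))
print('row',np.round(prongs(c,.0765,.086,(.48,.62,p[1]+.018,.16),X=X),1))
go(tx,ty,tz,-5.4)
E
python3 held.py 548 -53.4 116
```

```text
t 23.0 p [548.3 -47.3 115.2] yaw -5.0 tilt [0.  0.2] F [ 0.5  0.4 -1.8] open 59.6
held z [118.8 139.  140.2]
held [[ 525.2  -45.7   31.5   24.2  -69.   139.3 2520. ]
 [ 574.7  -50.1   30.3   25.2   84.3  139.2 2548. ]]
held c [550.  -47.9] minus tcp along tool z [ 1.7 -0.  -0.4]
row [[557.4  43.8  -5.7  44.8  81.2]
 [550.6 -18.   -2.8  45.   81.1]]
t 23.1 p [548.4 -47.4 115.2] yaw -5.0 tilt [0.1 0.2] F [ 0.4  0.4 -2.1] open 59.7
 shift cm [ 0.01 -0.08 -0.6 ] wy 0.4
```

```bash
python3 -m creep '[[[1,0,0,-0.4,-0.2,0.4,0],[1,0,0,-0.2,0,0,0],[1,0,0,0,0,0,0],[1,0,0,0,0,0,0],[1,0,0,0,0,0,0],[1,0,0,0,0,0,0],[1,0,0,0,0,0,0],[1,0,0,0,0,0,0]]]' >/dev/null
python3 held.py 548 -53.2 100
```

```text
t 23.9 p [548.6 -54.5 116.7] yaw -5.5 tilt [ 0.2 -0.1] F [ 0.5  0.5 -1.3] open 59.6
held z [120.2 140.4 141.6]
held [[ 520.6  -52.2   30.5   25.    86.1  140.7 2512. ]
 [ 575.1  -57.5   30.8   25.3   84.   140.7 2546. ]]
held c [547.8 -54.9] minus tcp along tool z [-0.8 -0.  -0.5]
row [[557.3  43.6  -5.1  44.8  81.2]
 [550.3 -20.7  -4.8  44.9  81.1]]
t 23.9 p [548.6 -54.5 116.7] yaw -5.5 tilt [ 0.2 -0.1] F [-1.1 -0.3 -2.6] open 59.6
 shift cm [-0.08  1.67  0.12] wy -0.1
```

```bash
python3 -m creep '[[[1,0,0.4,0.1,0,0,0],[1,0,0.4,0,0,0,0],[1,0,0.3,0,0,0,0],[1,0,0,0,0,0,0],[1,0,0,0,0,0,0],[1,0,0,0,0,0,0],[1,0,0,0,0,0,0],[1,0,0,0,0,0,0]]]' >/dev/null
python3 held.py 548 -53.2 57
```

```text
t 24.7 p [548.5 -53.2 104.2] yaw -5.4 tilt [ 0.1 -0.1] F [ 0.2  0.3 -2.5] open 59.5
held z [107.7 128.  129.2]
held [[ 520.3  -51.    30.5   25.2   85.6  128.2 2517. ]
 [ 574.7  -56.5   31.2   25.5   82.7  128.2 2549. ]]
held c [547.5 -53.7] minus tcp along tool z [-0.9 -0.  -0.6]
row [[557.3  43.8  -5.5  44.9  81.2]
 [550.4 -20.4  -3.9  45.1  81.1]]
t 24.8 p [548.5 -53.3 104.2] yaw -5.4 tilt [ 0.1 -0.1] F [-0.2  0.2 -1.3] open 60.1
 shift cm [-0.06  4.72  0.01] wy -0.0
```

```bash
python3 -m creep '[[[1,0,0.4,0,0,0,0],[1,0,0.5,0,0,0,0],[1,0,0.6,0,0,0,0],[1,0,0.6,0,0,0,0],[1,0,0.6,0,0,0,0],[1,0,0.5,0,0,0,0],[1,0,0.4,0,0,0,0],[1,0,0,0,0,0,0]]]'
python3 -c "
from h import *
go(548,-53.2,57,-5.4)"
```

```text
t: 25.55
tool_pos: [0.5479, -0.0532, 0.0641]
orientation: [-1.57, 0.074, -0.075]
force: [0.4, 0.1, -1.4]
opening: 0.0595
t 25.6 p [547.9 -53.2  64.1] yaw -5.4 tilt [ 0.1 -0. ] F [ 0.4  0.1 -1.4] open 59.5
 shift cm [ 0.01  0.71 -0.  ] wy -0.0
```

```bash
python3 -m creep '[[[1,0,0.3,0,0,0,0],[1,0,0.2,0,0,0,0],[1,0,0.1,0,0,0,0],[1,0,0,0,0,0,0],[1,0,0,0,0,0,0],[1,0,0,0,0,0,0],[1,0,0,0,0,0,0],[1,0,0,0,0,0,0]]]'
python3 -c "
from h import *
go(548,-53.2,57,-5.4)"
```

```text
t: 26.35
tool_pos: [0.5488, -0.0533, 0.0587]
orientation: [-1.57, 0.073, -0.077]
force: [-0.5, 0.1, -1.7]
opening: 0.0597
t 26.4 p [548.8 -53.3  58.7] yaw -5.4 tilt [ 0.2 -0.1] F [-0.5  0.1 -1.7] open 59.7
 shift cm [-0.08  0.17  0.01] wy -0.0
```

```bash
python3 -m creep '[[[1,0,0.2,0,0,0,0],[1,0,0.1,0,0,0,0],[0.7,0,0,0,0,0,0],[0.2,0,0,0,0,0,0],[0.1,0,0,0,0,0,0],[0.1,0,-0.5,0,0,0,0],[0.1,0,-1.5,0,0,0,0],[0.1,0,-2,0,0,0,0]]]'
python3 -m creep '[[[0.1,0,-3,0,0,0,0],[0.1,0,-4,0,0,0,0],[0.1,0,-4,0,0,0,0],[0.1,0,-2,0,0,0,0],[0,0,0,-2,0,0,0],[0,0,0,-2,0,0,0],[0,0,0,0,0,0,0],[0,0,0,0,0,0,0]]]'
python3 - <<'E'
from row import *
from plant import optics
for n in ("wrist","side"):
    c=optics.read_camera(n); X=cloud(c)
    print(n,np.round(prongs(c,.0765,.086,(.48,.62,-.2,.16),X=X),1))
go(455,258.7,170,-32.6)
E
```

```text
t: 27.15
tool_pos: [0.5475, -0.0531, 0.0969]
orientation: [-1.57, 0.075, -0.074]
force: [0.8, -0.5, -0.2]
opening: 0.0833
t: 27.95
tool_pos: [0.5463, -0.0938, 0.2484]
orientation: [-1.573, 0.062, -0.086]
force: [0.8, 0.0, -0.3]
opening: 0.0932
wrist [[ 557.4   43.8   -5.4   44.5   81.1]
 [ 538.6 -149.6   -4.4   44.7   81.1]]
side [[ 565.   107.8   -7.6   48.1   81.1]
 [ 557.2   44.1   -5.4   45.1   81. ]
 [ 539.4 -149.1   -5.8   44.4   80.8]]
t 28.1 p [546.2 -93.4 247.9] yaw -5.3 tilt [ 0.9 -0.2] F [ 0.4  0.5 -0.6] open 92.8
 shift cm [-12.48   7.51  34.22] wy 27.3
```

```bash
cat > rowchk.py <<'E'
from row import *
from plant import optics
def chk(name):
    c=optics.read_camera(name); X=cloud(c).reshape(-1,3)
    a=np.radians(-5.4); ex=np.array([np.cos(a),np.sin(a)]); ey=np.array([-ex[1],ex[0]])
    o=np.array([.5515,-.0205])
    P=X[(X[:,2]>.0775)&(X[:,2]<.086)]; u=(P[:,:2]-o)@ex*1000; v=(P[:,:2]-o)@ey*1000
    k=(abs(u)<40)&(abs(v)<150); u,v,z=u[k],v[k],P[k,2]*1000
    h=np.bincount(((v+150)/1).astype(int),minlength=301); b=h>=max(3,h.max()*.25)
    e=np.flatnonzero(np.diff(np.r_[0,b,0]))
    for s,t in zip(e[::2],e[1::2]):
        if t-s<8: continue
        m=(v>s-150)&(v<t-150); print(name,'v %d..%d'%(s-150,t-150),'c %.1f'%((s+t)/2-150),'u %.1f..%.1f'%tuple(np.percentile(u[m],[1,99])),'z %.1f'%np.median(z[m]))
if __name__=="__main__":
    import sys
    for n in sys.argv[1:]: chk(n)
E
python3 rowchk.py wrist side
```

```text
wrist v -144..-115 c -129.5 u -30.1..29.0 z 81.1
wrist v -81..-51 c -66.0 u -30.5..28.4 z 81.2
wrist v -49..-19 c -34.0 u -29.5..29.4 z 81.1
wrist v -15..15 c 0.0 u -30.1..28.6 z 81.1
wrist v 50..79 c 64.5 u -29.6..29.2 z 81.2
side v -144..-114 c -129.0 u -29.6..29.4 z 80.9
side v -80..-56 c -68.0 u -30.1..28.7 z 81.2
side v -40..-24 c -32.0 u -28.7..29.5 z 81.3
side v -15..-6 c -10.5 u -30.3..28.5 z 80.6
side v 4..16 c 10.0 u -30.0..29.2 z 81.3
side v 50..58 c 54.0 u -29.6..28.8 z 81.1
```

```bash
python3 -m creep '[[[0,-1,0,2,0,6,-0.6],[0,-1,0,3.5,0,6,0],[0,-1,0,4.5,0,6,0],[0,-1,0,4.5,0,6,0],[0,0,0,4.5,0,3.3,0],[0,0,0,4.5,0,0,0],[0,0,0,4,0,0,0],[0,0,0,0,0,0,0]]]' >/dev/null
python3 -c "
from h import *
go(455,258.7,130,-32.6)"
```

```text
t 28.9 p [616.1 178.4 242.4] yaw -33.7 tilt [ 1.  -0.3] F [-1.1 -0.7 -0.4] open 93.2
 shift cm [-18.04  10.92  -2.32] wy -1.1
```

```bash
python3 -m creep '[[[0,-2,0,0,0,-1.1,1],[0,-4,1,-0.5,0,0,0],[0,-4,2,-0.5,0,0,0],[0,-4,2,-0.5,0,0,0],[0,-3,2,-0.4,0,0,0],[0,-1,2,-0.4,0,0,0],[0,0,1,0,0,0,0],[0,0,0,0,0,0,0]]]' >/dev/null
python3 -c "
from h import *
go(455,258.7,26,-32.6)"
```

```text
t 29.8 p [436.2 258.  136.6] yaw -32.2 tilt [-0.4  0.4] F [ 0.6 -0.5  0.6] open 93.1
 shift cm [ 1.66 11.05  1.04] wy 0.4
```

```bash
python3 -m creep '[[[0,1,0.5,0.6,-0.4,0.4,0],[0,0.6,1.5,0.4,0,0,0],[0,0,2,0,0,0,0],[0,0,2,0,0,0,0],[0,0,2,0,0,0,0],[0,0,1.5,0,0,0,0],[0,0,0.7,0,0,0,0],[0,0,0,0,0,0,0]]]' >/dev/null
python3 -c "
from h import *
go(455,258.7,26,-32.6)"
```

```text
t 30.6 p [462.7 255.7  33.7] yaw -33.0 tilt [-0.2  0.3] F [-0.4  0.1 -0. ] open 93.2
 shift cm [-0.81  0.78 -0.16] wy -0.4
```

```bash
python3 -m creep '[[[0,-0.7,0.4,-0.1,-0.3,-0.4,0],[0,0,0.3,0,0,0,0],[0,0,0,0,0,0,0],[1,0,0,0,0,0,0],[1,0,0,0,0,0,0],[1,0,0,0,0,0,0],[1,0,0,0,0,0,0],[1,0,0,0,0,0,0]]]' 
python3 -m creep '[[[1,0,-1,0,0,0,0],[1,0,-2,0,0,0,0],[1,0,-3,0,0,0,0],[1,0,-4,0,0,0,0],[1,0,-2,0,0,-6.8,0],[1,0,-1,0,0,-6.8,0],[1,0,0,0,0,-6.8,0],[1,0,0,0,0,-6.8,0]]]' 
python3 -c "
from h import *
go(554.6,11.9,125,-5.4)"
```

```text
t: 31.35
tool_pos: [0.4585, 0.26, 0.0299]
orientation: [-1.523, 0.446, -0.443]
force: [-0.3, 1.2, -1.4]
opening: 0.0597
t: 32.15
tool_pos: [0.4566, 0.2582, 0.167]
orientation: [-1.57, 0.066, -0.057]
force: [-0.2, 0.3, -3.0]
opening: 0.06
t 32.1 p [456.6 258.2 167. ] yaw -4.5 tilt [-0.3 -0. ] F [-0.2  0.3 -3. ] open 60.0
 shift cm [ 11.72   4.15 -23.79] wy 0.9
```

```bash
python3 -m creep '[[[1,1,0,-2,0,0.9,0],[1,2,0,-4,0,0,0],[1,2,0,-4,0,0,0],[1,2,0,-4,0,0,0],[1,2,0,-4,0,0,0],[1,1.5,0,-3,0,0,0],[1,0.7,0,-2,0,0,0],[1,0,0,0,0,0,0]]]' >/dev/null
python3 -c "
from h import *
go(554.6,11.9,118,-5.4)"
```

```text
t 33.0 p [550.   10.7 170.7] yaw -4.9 tilt [-0.2  0. ] F [-0.2  0.4 -3.2] open 59.9
 shift cm [0.47 5.27 0.16] wy 0.5
```

```bash
python3 -m creep '[[[1,0.4,1,0.1,0,0.5,0],[1,0,1.5,0,0,0,0],[1,0,1.5,0,0,0,0],[1,0,1,0,0,0,0],[1,0,0.3,0,0,0,0],[1,0,0,0,0,0,0],[1,0,0,0,0,0,0],[1,0,0,0,0,0,0]]]' >/dev/null
python3 held.py 554.6 11.9 60
```

```text
t 33.8 p [551.3  15.7 111.2] yaw -5.2 tilt [-0.5  0.1] F [-0.6 -0.1 -3.5] open 59.5
held z [110.  132.3 133.5]
held [[ 523.3   15.7   30.6   25.1   86.3  132.5 2415. ]
 [ 577.6   10.6   30.2   25.2   83.9  132.2 2412. ]]
held c [550.4  13.2] minus tcp along tool z [-0.7  0.  -2.6]
row [[563.5 107.9  -5.8  44.8  81.2]
 [557.2  46.1  -2.6  45.   81.1]]
t 33.8 p [551.4  15.7 111.3] yaw -5.2 tilt [-0.5  0.1] F [-0.4  0.5 -2.2] open 60.0
 shift cm [ 0.39  5.13 -0.35] wy 0.2
```

```bash
python3 -m creep '[[[1,0.35,0,-0.1,0,0.2,-0.5],[1,0,0.3,0,0,0,0],[1,0,0,0,0,0,0],[1,0,0,0,0,0,0],[1,0,0,0,0,0,0],[1,0,0,0,0,0,0],[1,0,0,0,0,0,0],[1,0,0,0,0,0,0]]]' >/dev/null
python3 held.py 554.8 14.5 60
```

```text
t 34.6 p [556.5  13.8 109.9] yaw -5.5 tilt [0.3 0. ] F [-0.   0.  -2.8] open 60.1
held z [108.7 130.8 132. ]
held [[ 528.1   14.    30.4   25.    85.7  131.  2403. ]
 [ 582.7    8.6   30.5   25.4   83.9  131.3 2438. ]]
held c [555.4  11.3] minus tcp along tool z [-0.8 -0.  -2.6]
row [[563.4 107.9  -5.5  44.8  81.2]
 [557.1  45.1  -2.9  45.1  81.1]]
t 34.6 p [556.4  13.9 109.9] yaw -5.5 tilt [0.3 0. ] F [-0.6  0.9 -2.5] open 59.2
 shift cm [-0.19  4.99  0.04] wy -0.1
```

```bash
python3 -m creep '[[[1,-0.15,0,0.05,0,0,0.2],[1,0,0.2,0,0,0,0],[1,0,0,0,0,0,0],[1,0,0,0,0,0,0],[1,0,0.3,0,0,0,0],[1,0,0.4,0,0,0,0],[1,0,0.4,0,0,0,0],[1,0,0,0,0,0,0]]]'
python3 -c "
from h import *
go(554.8,14.5,60,-5.4)"
```

```text
t: 35.45
tool_pos: [0.5547, 0.0146, 0.0955]
orientation: [-1.569, 0.075, -0.075]
force: [0.1, -0.6, -2.2]
opening: 0.0596
t 35.5 p [554.7  14.6  95.5] yaw -5.5 tilt [0. 0.] F [ 0.1 -0.6 -2.2] open 59.6
 shift cm [ 0.01  3.55 -0.01] wy -0.1
```

```bash
python3 -m creep '[[[1,0,0.5,0,0,0,0],[1,0,0.6,0,0,0,0],[1,0,0.6,0,0,0,0],[1,0,0.6,0,0,0,0],[1,0,0.6,0,0,0,0],[1,0,0.2,0,0,0,0],[1,0,0,0,0,0,0],[1,0,0,0,0,0,0]]]'
python3 -c "
from h import *
go(554.8,14.5,60,-5.4)"
```

```text
t: 36.25
tool_pos: [0.554, 0.0147, 0.0606]
orientation: [-1.569, 0.076, -0.074]
force: [0.2, -0.7, -2.5]
opening: 0.0595
t 36.2 p [554.   14.7  60.6] yaw -5.5 tilt [-0.1  0.1] F [ 0.2 -0.7 -2.5] open 59.5
 shift cm [ 0.08  0.06 -0.01] wy -0.1
```

```bash
python3 -m creep '[[[1,0,0.1,0,0,0,0],[1,0,0,0,0,0,0],[0.7,0,0,0,0,0,0],[0.2,0,0,0,0,0,0],[0.1,0,0,0,0,0,0],[0.1,0,-0.5,0,0,0,0],[0.1,0,-1.5,0,0,0,0],[0.1,0,-2,0,0,0,0]]]'
python3 -m creep '[[[0.1,0,-3,0,0,0,0],[0.1,0,-4,0,0,0,0],[0.1,0,-4,0,0,0,0],[0.1,0,-2,-2,0,0,0],[0,0,0,-3,0,0,0],[0,0,0,-3,0,0,0],[0,0,0,-1,0,0,0],[0,0,0,0,0,0,0]]]'
python3 rowchk.py wrist
python3 -c "
from h import *
go(599.5,320.8,170,-7.3)"
```

```text
t: 37.05
tool_pos: [0.5539, 0.0146, 0.1017]
orientation: [-1.569, 0.076, -0.074]
force: [-0.0, 0.0, -0.4]
opening: 0.0833
t: 37.85
tool_pos: [0.5483, -0.0773, 0.2548]
orientation: [-1.571, 0.06, -0.087]
force: [0.1, 0.2, 0.3]
opening: 0.0927
wrist v -145..-115 c -130.0 u -30.2..28.8 z 81.1
wrist v -81..-51 c -66.0 u -30.5..28.4 z 81.2
wrist v -49..-18 c -33.5 u -29.4..29.6 z 81.1
wrist v -15..15 c 0.0 u -30.6..28.1 z 81.1
wrist v 18..47 c 32.5 u -29.9..28.8 z 81.2
wrist v 49..80 c 64.5 u -29.6..29.3 z 81.1
t 37.9 p [548.5 -76.7 254.8] yaw -5.3 tilt [ 1.  -0.1] F [0.2 0.2 1.3] open 93.0
 shift cm [ 1.25  8.49 40.05] wy 2.0
```

Two spares are seated with row blocks unmoved. Next, spare_2.

```bash
python3 -m creep '[[[0,0,0,3,0,2,-1],[0,0,0,4.7,0,0,0],[0,0,0,4.7,0,0,0],[0,0,0,4.7,0,0,0],[0,0,0,4.7,0,0,0],[0,0,0,4.7,0,0,0],[0,0,0,4.7,0,0,0],[0,0,0,4,0,0,0]]]' >/dev/null
python3 -c "
from h import *
go(599.5,320.8,130,-7.3)"
```

```text
t 38.7 p [589.8 290.  254.9] yaw -7.6 tilt [ 1.8 -0.1] F [ 0.7 -0.4  0.7] open 93.2
 shift cm [ 0.15 12.51  3.15] wy -0.3
```

```bash
python3 -m creep '[[[0,0,1,1,0,-0.3,1],[0,0,2,1,0,0,0.8],[0,0,3,0.6,0,0,0],[0,0,3,0,0,0,0],[0,0,2.5,0,0,0,0],[0,0,1.2,0,0,0,0],[0,0,0,0,0,0,0],[0,0,0,0,0,0,0]]]' >/dev/null
python3 -c "
from h import *
go(599.5,320.8,26,-7.3)"
```

```text
t 39.5 p [584.6 337.  122.8] yaw -6.2 tilt [-0.3  0.3] F [0.4 0.4 0.5] open 92.9
 shift cm [ 1.71  9.66 -1.5 ] wy 1.1
```

```bash
python3 -m creep '[[[0,1,0,-1,-0.3,1.1,0],[0,0.4,1,-0.4,0,0,0],[0,0,2,0,0,0,0],[0,0,2,0,0,0,0],[0,0,2,0,0,0,0],[0,0,1.2,0,0,0,0],[0,0,0.4,0,0,0,0],[0,0,0,0,0,0,0]]]' >/dev/null
python3 -c "
from h import *
go(599.5,320.8,26,-7.3)"
```

```text
t 40.3 p [606.9 318.9  42.7] yaw -7.7 tilt [0.5 0.3] F [ 0.4 -0.3  0.6] open 92.9
 shift cm [-0.78  1.67  0.07] wy -0.4
```

```bash
python3 -m creep '[[[0,-0.7,0.6,0.1,-0.3,-0.4,0.5],[0,0,0.6,0,0,0,0],[0,0,0.4,0,0,0,0],[1,0,0,0,0,0,0],[1,0,0,0,0,0,0],[1,0,0,0,0,0,0],[1,0,0,0,0,0,0],[1,0,0,0,0,0,0]]]' 
python3 -m creep '[[[1,0,-1,0,0,0,0],[1,0,-2,0,0,0,0],[1,0,-3,0,0,0,0],[1,0,-4,0,0,0,0],[1,0,-2,-1,0,-2,0],[1,0,-1,-2.5,0,0,0],[1,0,0,-4,0,0,0],[1,0,0,-4,0,0,0]]]' 
python3 -c "
from h import *
go(542.4,-117,125,-5.4)"
```

```text
t: 41.1
tool_pos: [0.6018, 0.3223, 0.0293]
orientation: [-1.565, 0.096, -0.102]
force: [-0.1, -0.4, -1.4]
opening: 0.0596
t: 41.9
tool_pos: [0.5887, 0.2085, 0.1668]
orientation: [-1.566, 0.063, -0.068]
force: [0.2, -1.0, -2.6]
opening: 0.0594
t 41.9 p [588.7 208.5 166.8] yaw -4.8 tilt [0.2 0.2] F [ 0.2 -1.  -2.6] open 59.4
 shift cm [ -1.92   4.05 -32.84] wy 0.6
```

```bash
python3 -m creep '[[[1,-0.3,0,-4.5,-0.2,0.6,0],[1,-0.3,0,-4.5,0,0,0],[1,-0.3,0,-4.5,0,0,0],[1,-0.3,0,-4.5,0,0,0],[1,-0.2,0,-4.5,0,0,0],[1,0,0,-4,0,0,0],[1,0,0,-3,0,0,0],[1,0,0,-1,0,0,0]]]' >/dev/null
python3 -m creep '[[[1,0.5,0,0,0,0,0],[1,0,0,0,0,0,0],[1,0,1,0,0,0,0],[1,0,1.5,0,0,0,0],[1,0,1.2,0,0,0,0],[1,0,0.5,0,0,0,0],[1,0,0,0,0,0,0],[1,0,0,0,0,0,0]]]' >/dev/null
python3 held.py 542.4 -117.5 60; python3 rowchk.py wrist
```

```text
t 43.5 p [ 548.6 -104.1  126.1] yaw -5.3 tilt [0.4 0. ] F [-0.3  0.2 -0.8] open 59.8
held z [127.8 147.7 148.8]
held [[ 520.4 -102.5   30.4   25.    85.8  147.9 2449. ]
 [ 575.  -107.7   30.4   25.5   85.   148.1 2481. ]]
held c [ 547.7 -105.1] minus tcp along tool z [-0.8 -0.  -1.1]
row []
t 43.5 p [ 548.5 -104.2  126.2] yaw -5.3 tilt [0.4 0. ] F [-0.5  1.2 -1.6] open 59.8
 shift cm [-0.54  6.61 -1.39] wy 0.1
wrist v -80..-51 c -65.5 u -30.4..28.7 z 81.2
wrist v -49..-18 c -33.5 u -29.1..29.7 z 81.1
wrist v -16..14 c -1.0 u -30.1..28.5 z 81.1
wrist v 17..46 c 31.5 u -30.2..28.9 z 81.2
```

```bash
python3 -m creep '[[[1,-0.3,0,-0.7,0,0.1,0.4],[1,-0.2,0.3,-0.6,0,0,0],[1,0,0.6,0,0,0,0],[1,0,0.3,0,0,0,0],[1,0,0,0,0,0,0],[1,0,0,0,0,0,0],[1,0,0,0,0,0,0],[1,0,0,0,0,0,0]]]' >/dev/null
python3 held.py 542.4 -116.4 60
```

```text
t 44.4 p [ 543.1 -119.   115.3] yaw -5.5 tilt [0.2 0. ] F [-0.2 -0.3 -1.8] open 59.8
held z [117.1 137.  138.1]
held [[ 515.  -117.4   30.2   25.1   85.7  137.2 2447. ]
 [ 569.5 -122.8   30.6   25.3   84.2  137.2 2459. ]]
held c [ 542.3 -120.1] minus tcp along tool z [-0.8 -0.  -1.1]
row []
t 44.5 p [ 543.1 -119.   115.4] yaw -5.5 tilt [ 0.2 -0. ] F [ 0.2 -0.3 -2. ] open 59.9
 shift cm [-0.12  5.54  0.25] wy -0.1
```

```bash
python3 -m creep '[[[1,-0.1,0,0.25,0,-0.1,0.2],[1,0,0.4,0,0,0,0],[1,0,0.2,0,0,0,0],[1,0,0,0,0,0,0],[1,0,0,0,0,0,0],[1,0,0,0,0,0,0],[1,0,0,0,0,0,0],[1,0,0,0,0,0,0]]]' >/dev/null
python3 -c "
from h import *
go(542.4,-116.4,60,-5.4)"
```

```text
t 45.2 p [ 542.5 -116.   108.9] yaw -5.3 tilt [-0.  0.] F [ 0.1 -0.4 -2.8] open 59.1
 shift cm [ 0.    4.89 -0.05] wy 0.1
```

```bash
python3 -m creep '[[[1,0,0.2,-0.04,0,0.1,0],[1,0,0.2,0,0,0,0],[1,0,0.2,0,0,0,0],[1,0,0.3,0,0,0,0],[1,0,0.4,0,0,0,0],[1,0,0.4,0,0,0,0],[1,0,0,0,0,0,0],[1,0,0,0,0,0,0]]]'
python3 -c "
from h import *
go(542.4,-116.4,60,-5.4)"
```

```text
t: 46.05
tool_pos: [0.5422, -0.1164, 0.09]
orientation: [-1.569, 0.075, -0.074]
force: [-0.4, 0.4, -2.3]
opening: 0.0598
t 46.0 p [ 542.2 -116.4   90. ] yaw -5.5 tilt [-0.  0.] F [-0.4  0.4 -2.3] open 59.8
 shift cm [ 0.03  3.   -0.  ] wy -0.1
```

```bash
python3 -m creep '[[[1,0,0.5,0,0,0,0],[1,0,0.6,0,0,0,0],[1,0,0.6,0,0,0,0],[1,0,0.6,0,0,0,0],[1,0,0.4,0,0,0,0],[1,0,0.1,0,0,0,0],[1,0,0,0,0,0,0],[1,0,0,0,0,0,0]]]'
python3 -c "
from h import *
go(542.4,-116.4,60,-5.4)"
```

```text
t: 46.85
tool_pos: [0.5422, -0.1164, 0.0595]
orientation: [-1.569, 0.075, -0.074]
force: [0.9, -0.6, -1.9]
opening: 0.0597
t 46.9 p [ 542.2 -116.4   59.5] yaw -5.5 tilt [-0.  0.] F [ 0.9 -0.6 -1.9] open 59.7
 shift cm [ 0.02 -0.05 -0.  ] wy -0.1
```

```bash
python3 -m creep '[[[1,0,0.1,0,0,0,0],[1,0,0,0,0,0,0],[0.7,0,0,0,0,0,0],[0.2,0,0,0,0,0,0],[0.1,0,0,0,0,0,0],[0.1,0,-0.5,0,0,0,0],[0.1,0,-1.5,0,0,0,0],[0.1,0,-2,0,0,0,0]]]'
python3 -m creep '[[[0.1,0,-3,0,0,0,0],[0.1,0,-4,0,0,0,0],[0.1,0,-4,0,0,0,0],[0.1,0,-3,0,0,0,0],[0,0,-2,0,0,0,0],[0,0,0,0,0,0,0],[0,0,0,0,0,0,0],[0,0,0,0,0,0,0]]]'
python3 rowchk.py wrist
python3 -c "
from h import *
go(473.7,361.4,170,-5.5)"
```

```text
t: 47.65
tool_pos: [0.5414, -0.1161, 0.1]
orientation: [-1.569, 0.077, -0.073]
force: [0.3, -0.1, 0.0]
opening: 0.0832
t: 48.45
tool_pos: [0.5428, -0.1166, 0.2787]
orientation: [-1.572, 0.067, -0.082]
force: [-0.2, 0.1, 0.3]
opening: 0.0929
wrist v -145..-115 c -130.0 u -30.2..28.8 z 81.1
wrist v -113..-83 c -98.0 u -30.4..28.9 z 81.2
wrist v -81..-51 c -66.0 u -30.5..28.4 z 81.1
wrist v -49..-18 c -33.5 u -29.6..29.5 z 81.1
wrist v -15..14 c -0.5 u -30.2..28.7 z 81.2
wrist v 17..48 c 32.5 u -29.9..29.0 z 81.2
wrist v 49..68 c 58.5 u -29.7..29.5 z 81.2
t 48.5 p [ 542.6 -116.5  278.1] yaw -5.5 tilt [ 0.5 -0.1] F [-0.4 -0.  -0.2] open 93.2
 shift cm [-11.49  10.64  46.93] wy 0.0
```

Third is in and centred. Now spare_1.

```bash
python3 -m creep '[[[0,-0.5,0,3,0,0,-0.5],[0,-1.2,0,4.6,0,0,0],[0,-1.2,0,4.6,0,0,0],[0,-1.2,0,4.6,0,0,0],[0,-1.2,0,4.6,0,0,0],[0,-1.2,0,4.6,0,0,0],[0,-1.2,0,4.6,0,0,0],[0,-1.2,0,4.6,0,0,0]]]' >/dev/null
python3 -m creep '[[[0,-0.8,1,3,0,0,0],[0,0,2,2,0,0,0],[0,0,2,1,0,0,0],[0,0,3,0,0,0,0],[0,0,2,0,0,0,0],[0,0,1.5,0,0,0,0],[0,0,0,0,0,0,0],[0,0,0,0,0,0,0]]]' >/dev/null
python3 -c "
from h import *
go(473.7,361.4,28,-5.5)"
```

```text
t 50.1 p [467.6 314.8 128.4] yaw -5.5 tilt [-1.3 -0.8] F [0.3 0.6 1.1] open 93.0
 shift cm [0.37 9.96 4.86] wy -0.0
```

```bash
python3 -m creep '[[[0,0.2,0,1.5,0.8,0,-1.3],[0,0.2,0,2,0,0,0],[0,0,0.5,1.1,0,0,0],[0,0,1.2,0,0,0,0],[0,0,2,0,0,0,0],[0,0,1.5,0,0,0,0],[0,0,1,0,0,0,0],[0,0,0,0,0,0,0]]]' >/dev/null
python3 -c "
from h import *
go(473.7,361.4,28,-5.5)"
```

```text
t 50.9 p [480.5 365.3  67.5] yaw -5.6 tilt [0.8 0.3] F [ 0.7 -0.4 -0.3] open 93.4
 shift cm [-0.69  3.93 -0.48] wy -0.1
```

```bash
python3 -m creep '[[[0,-0.6,0.2,-0.4,-0.3,0,0.8],[0,0,0.8,0,0,0,0],[0,0,1.2,0,0,0,0],[0,0,1,0,0,0,0],[0,0,0.4,0,0,0,0],[0,0,0,0,0,0,0],[0,0,0,0,0,0,0],[0,0,0,0,0,0,0]]]' >/dev/null
python3 -c "
from h import *
go(473.7,361.6,28,-5.5)"
```

```text
t 51.7 p [474.4 361.4  29.4] yaw -5.6 tilt [-0.1  0.1] F [0.  0.2 0.3] open 93.0
 shift cm [-0.07  0.14  0.01] wy -0.1
```

```bash
python3 -m creep '[[[1,0,0,0,0,0,0],[1,0,0,0,0,0,0],[1,0,0,0,0,0,0],[1,0,0,0,0,0,0],[1,0,0,0,0,0,0],[1,0,0,0,0,0,0],[1,0,0,0,0,0,0],[1,0,0,0,0,0,0]]]' 50
python3 -m creep '[[[1,0,-1,0,0,0,0],[1,0,-2,0,0,0,0],[1,0,-3,0,0,0,0],[1,0,-4,0,0,0,0],[1,0.5,-2,-1,0,0,0],[1,1,-1,-2.5,0,0,0],[1,1.5,0,-4,0,0,0],[1,1.5,0,-4,0,0,0]]]' 
python3 -c "
from h import *
go(560.7,76.4,125,-5.4)"
```

```text
t: 52.5
tool_pos: [0.4753, 0.3621, 0.0309]
orientation: [-1.567, 0.076, -0.078]
force: [0.2, 0.1, -0.1]
opening: 0.0595
t: 53.3
tool_pos: [0.5068, 0.2435, 0.1687]
orientation: [-1.568, 0.071, -0.07]
force: [0.5, -0.1, -2.5]
opening: 0.0598
t 53.3 p [506.8 243.5 168.7] yaw -5.2 tilt [-0.   0.1] F [ 0.5 -0.1 -2.5] open 59.8
 shift cm [  6.88   4.33 -16.17] wy 0.2
```

```bash
python3 -m creep '[[[1,1.7,0,-4,0,0.2,0],[1,1.7,0,-4,0,0,0],[1,1.7,0,-4,0,0,0],[1,1,0,-2.5,0,0,0],[1,0,1,0,0,0,0],[1,0,1.5,0,0,0,0],[1,0,1,0,0,0,0],[1,0,0,0,0,0,0]]]' >/dev/null
python3 held.py 560.7 76.4 61; python3 rowchk.py wrist
```

```text
t 54.1 p [555.6  83.9 135.6] yaw -5.6 tilt [0.2 0.1] F [ 0.1 -0.5 -2.2] open 60.2
held z [139.6 155.7 156.7]
held [[ 527.5   86.6   30.5   25.1   85.3  155.9 2403. ]
 [ 582.1   81.1   30.5   25.3   84.3  155.9 2455. ]]
held c [554.8  83.9] minus tcp along tool z [-0.8 -0.  -0.1]
row []
t 54.1 p [555.8  84.1 136.2] yaw -5.6 tilt [0.2 0.1] F [ 0.2  1.  -1.9] open 59.5
 shift cm [ 0.54  7.52 -0.74] wy -0.2
wrist v -46..-18 c -32.0 u -29.2..29.8 z 81.0
wrist v 24..40 c 32.0 u -29.9..28.3 z 81.1
wrist v 114..144 c 129.0 u -30.1..28.9 z 81.1
```

```bash
python3 -m creep '[[[1,0.5,0.3,-0.7,0,-0.2,0.2],[1,0,0.6,0,0,0,0],[1,0,0.6,0,0,0,0],[1,0,0.5,0,0,0,0],[1,0,0,0,0,0,0],[1,0,0,0,0,0,0],[1,0,0,0,0,0,0],[1,0,0,0,0,0,0]]]' >/dev/null
python3 held.py 560.6 76.1 61; python3 rowchk.py wrist
```

```text
t 55.0 p [561.7  78.  116.7] yaw -5.2 tilt [0.2 0.1] F [-0.1 -0.6 -1.5] open 59.7
held z [120.8 136.8 137.9]
held [[ 533.6   80.4   30.4   25.1   85.3  136.9 2395. ]
 [ 588.2   75.4   30.4   25.4   84.2  137.  2463. ]]
held c [560.9  77.9] minus tcp along tool z [-0.8 -0.  -0.1]
row [[563.3 109.4  -3.   45.1  81.1]]
t 55.0 p [561.8  78.  116.7] yaw -5.2 tilt [0.2 0.1] F [ 0.7 -0.1 -0.4] open 59.5
 shift cm [-0.11  5.57 -0.21] wy 0.2
wrist v -30..-18 c -24.0 u -29.5..29.6 z 80.9
wrist v -14..4 c -5.0 u -30.5..28.5 z 81.1
wrist v 34..48 c 41.0 u -30.3..28.3 z 81.1
wrist v 114..144 c 129.0 u -30.1..29.0 z 81.1
```

```bash
python3 -m creep '[[[1,-0.1,0.2,-0.2,0,0.2,0.2],[1,0,0.3,0,0,0,0],[1,0,0.1,0,0,0,0],[1,0,0,0,0,0,0],[1,0,0,0,0,0,0],[1,0,0,0,0,0,0],[1,0,0,0,0,0,0],[1,0,0,0,0,0,0]]]' >/dev/null
python3 -c "
from h import *
go(560.6,76.1,61,-5.4)"
```

```text
t 55.9 p [560.7  75.9 110.5] yaw -5.4 tilt [-0.   0.2] F [-0.7  0.2 -1.3] open 60.0
 shift cm [-0.01  4.95  0.01] wy -0.0
```

```bash
python3 -m creep '[[[1,0,0.2,0.02,-0.2,0,0],[1,0,0.2,0,0,0,0],[1,0,0.2,0,0,0,0],[1,0,0.3,0,0,0,0],[1,0,0.4,0,0,0,0],[1,0,0.4,0,0,0,0],[1,0,0,0,0,0,0],[1,0,0,0,0,0,0]]]'
python3 -c "
from h import *
go(560.6,76.1,61,-5.4)"
```

```text
t: 56.7
tool_pos: [0.5604, 0.0761, 0.0915]
orientation: [-1.571, 0.075, -0.073]
force: [-0.1, 0.7, -1.5]
opening: 0.0598
t 56.7 p [560.4  76.1  91.5] yaw -5.4 tilt [-0.1 -0.1] F [-0.1  0.7 -1.5] open 59.8
 shift cm [0.02 3.05 0.  ] wy -0.0
```

```bash
python3 -m creep '[[[1,0,0.5,0,0,0,0],[1,0,0.6,0,0,0,0],[1,0,0.6,0,0,0,0],[1,0,0.6,0,0,0,0],[1,0,0.4,0,0,0,0],[1,0,0.1,0,0,0,0],[1,0,0,0,0,0,0],[1,0,0,0,0,0,0]]]'
python3 -c "
from h import *
go(560.6,76.1,61,-5.4)"
```

```text
t: 57.5
tool_pos: [0.5604, 0.076, 0.0611]
orientation: [-1.571, 0.075, -0.073]
force: [-0.2, -0.2, -2.2]
opening: 0.0597
t 57.5 p [560.4  76.   61.1] yaw -5.4 tilt [-0.1 -0.1] F [-0.2 -0.2 -2.2] open 59.7
 shift cm [0.02 0.01 0.01] wy -0.0
```

```bash
python3 -m creep '[[[1,0,0.1,0,0,0,0],[1,0,0,0,0,0,0],[0.7,0,0,0,0,0,0],[0.2,0,0,0,0,0,0],[0.1,0,0,0,0,0,0],[0.1,0,-0.5,0,0,0,0],[0.1,0,-1.5,0,0,0,0],[0.1,0,-2,0,0,0,0]]]'
python3 -m creep '[[[0.1,0,-3,0,0,0,0],[0.1,0,-4,0,0,0,0],[0.1,0,-4,-2,0,0,0],[0.1,0,-3,-4,0,0,0],[0,0,-2,-4,0,0,0],[0,0,0,-2,0,0,0],[0,0,0,0,0,0,0],[0,0,0,0,0,0,0]]]'
python3 - <<'E'
from rowchk import *
st()
for n in ("wrist","scene"): chk(n)
c=optics.read_camera("wrist"); X=cloud(c)
print('scraper',np.round(rects(c,.067,.078,(.6,.82,-.1,.2),9,X=X),1))
c=optics.read_camera("side"); X=cloud(c); print('side scraper foot',np.round(rects(c,.014,.022,(.63,.82,-.1,.12),13,X=X,minn=40),1))
a=c["frame"][110:350,130:430,::-1]; cv2.imwrite('pics/end.png',cv2.resize(a,None,fx=2.5,fy=2.5))
E
```

```text
t: 58.3
tool_pos: [0.5594, 0.076, 0.1012]
orientation: [-1.571, 0.077, -0.071]
force: [0.0, -0.3, -0.7]
opening: 0.0833
t: 59.1
tool_pos: [0.5502, -0.0462, 0.2841]
orientation: [-1.573, 0.062, -0.083]
force: [0.3, 0.1, -0.4]
opening: 0.0929
t 59.1 p [550.2 -46.2 284.1] yaw -5.3 tilt [ 0.8 -0.2] F [ 0.3  0.1 -0.4] open 92.9
wrist v -144..-115 c -129.5 u -29.9..29.0 z 81.1
wrist v -112..-83 c -97.5 u -30.6..28.3 z 81.1
wrist v -81..-51 c -66.0 u -30.4..28.7 z 81.1
wrist v -48..-19 c -33.5 u -29.4..29.7 z 81.1
wrist v -15..14 c -0.5 u -30.7..28.4 z 81.1
wrist v 17..48 c 32.5 u -30.6..28.6 z 81.1
wrist v 50..79 c 64.5 u -29.5..28.9 z 81.2
wrist v 81..111 c 96.0 u -29.5..29.1 z 81.2
wrist v 114..139 c 126.5 u -29.7..29.4 z 81.2
scene v -127..-116 c -121.5 u -27.0..31.3 z 79.9
scraper [[ 669.3  -23.4   63.8   22.2   -2.1   72.7 1308. ]]
side scraper foot [[674.7 -25.   91.8  36.4  -6.1  19.1 239. ]
 [786.7  72.   93.7  25.5 -62.6  17.8  82. ]]
```

View pics/end.png

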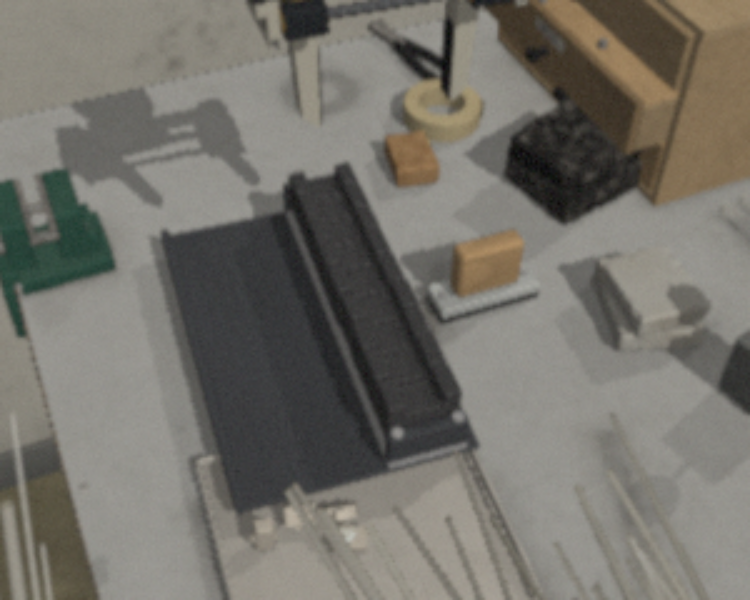

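```bash
python3 -m creep '[[[0,0,-1,0,0,0,0],[0,0,0,0,0,0,0],[0,0,0,0,0,0,0],[0,0,0,0,0,0,0],[0,0,0,0,0,0,0],[0,0,0,0,0,0,0],[0,0,0,0,0,0,0],[0,0,0,0,0,0,0]]]'; python3 -c "
from plant import robot
print(robot.close_job())"
```

```text
t: 60.1
tool_pos: [0.549, -0.0422, 0.2906]
orientation: [-1.572, 0.063, -0.073]
force: [0.5, -0.3, 0.3]
opening: 0.093
the job is handed in; nothing more can be done
None
```

The job is done and handed in after about 60 s of robot time. I swept all four chips off the lane into the tray with the scraper and put it back on the bench behind the row. I then set the four spares into the four gaps. No verdict came back, so this rests on my own checks.

- **Chips:** all four lie in the tray at the end of the lane. Right after the sweep I measured them about 23 mm above the bench at most. I judged them by eye in the last picture.
- **Spares:** all four tops are level with the row blocks within 0.1 mm. They sit within about 1 mm of the centre line and have 1 to 3 mm clearance to their neighbours.
- **Row blocks:** these read within about 1 mm of where they were before. Block_a's edge was cut off in the final wrist view, so I last measured it just before its spare went in. The final scene-camera row check was mostly blocked by the arm and told me nothing.
- **Scraper:** it stands on the bench, knocked about 3 cm from where I left it, apparently the disturbance you warned of. It is still about 170 mm behind the stand's centre, clear of the 115 mm limit.
- **Other objects:** the cork and tape roll looked undisturbed in the last picture.

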